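# Make up the sowing kit and the feeding kit

### The arm

A 7-joint arm with a two-finger parallel gripper is mounted at the origin on the work surface. World frame = base frame: x ahead of the robot, y to its left, z up, the work surface at z = 0. Lengths are in m, angles in rad, forces in N, time in s.
With the tool pointing down it reaches from about 0.4 to 0.85 m from the base axis. Payload 4.5 kg.
Tool frame: the origin (TCP) lies between the finger pads; the fingertips stand r.tip_reach ahead of it and the grasp point (between the pads) lies 11 mm behind it (r.tip_reach is the distance from the TCP to the fingertips, in m); z points along the fingers, y is the line along which they close (so a half turn about z gives the same grasp; the last joint's range is limited). The gripper opens to 88 mm and grips with 3 to 60 N. Pads are 18 mm wide; open, the fingers measure 123 mm over their backs; the gripper's body (75 mm by 187 mm) begins 45 mm behind the grasp point.
Start: joints at [-1.069, 0.689, -0.195, 1.565, 0.157, 0.902, -0.215], TCP at [0.282, 0.558, 0.226] pointing down, gripper open.
Joint ranges: [-3.01, 3.01], [-0.46, 2.08], [-1.47, 1.51], [0.13, 2.56], [-1, 4.14], [0.04, 2.09], [-2.66, 2.66]. Speed limits (rad/s): [2.57, 2.57, 3.14, 3.14, 3.14, 3.14, 3.14].

### API

Orientations are given as a unit quaternion [x, y, z, w].
In Python, from plant import r, vision, workorder gives the robot as it stands.
- The arm moves only by the tool drive_tool, never from a script. Its argument "targets" is a list of rows, each an object of numbers: "tx", "ty", "tz": the shift along the world's x, y, z in units of 0.03 m (1.0 is 0.03 m); "wx", "wy", "wz": the turn, a rotation vector about the world's x, y, z in units of 60 degrees (1.0 is 60 degrees); "claw": the opening, from -1 (shut) to 1 (fully open). A call has exactly 8 rows; each row shifts and turns the commanded pose from where the row before left it; what a row does not reach is not made up. A row lasts 1/10 s, in which the tool goes at most 50 mm and 8.59 degrees, less where a joint would pass 70% of its speed; a pose out of reach is approached as far as the arm can. A call with a number of a shift or a turn outside -1 to 1 is refused whole. A call with a gripper value outside its range is refused whole. The fingers move at their own pace and stop on an object; "force" is the grip in N (left out, the last holds). Time passes only in rows, so rows that do not move let the fingers close, or fill a call up. It gives the time, the measured TCP pose, the force, the opening and the grip force at its end, in the units of the state.
- r.get_state(): the state, without advancing time (a new reading comes with each control period).
- vision.snapshot(name): name is "scene" or "side" or "wrist"; returns a dict with "image" (480x640x3 uint8, blue, green, red), "range_z" (480x640 float32, m along the optical axis (not along the pixel's ray), 0 where there is no reading), "K" (3x3 intrinsics, pixels), "cam_to_world" (4x4, takes a point from camera to world coordinates). Camera axes: x right, y up, looking along -z (the intrinsics and any distortion apply to the point x, -y, -z); pixel columns grow to the right and rows downward; lengths in m; the calibration is good to about 2 mm. A picture is of the moment at which its call begins.
- workorder.finish_job(): hands the job in; it is judged then, once.
The state is a dict: "clock": time; "q": joint angles; "qd": joint speeds; "joint_torque": joint torques, N m; "tool_pos": TCP position; "eef_rot": TCP orientation; "contact_force": force on the tool from outside, world axes, zero at the start; "moment": the same for the moment, N m; "opening": opening from 0.0 (shut) to 1.0 (fully open); "finger_force": force on a finger pad.
Only numpy, scipy, OpenCV 4.12 (cv2) and the standard library are available. Lean on these libraries where they do the work, as an engineer would, in place of code of your own. Each camera call takes 0.05 s, during which the arm holds its last target. There are 200 camera calls.

### The job

Make up the two kits from the stock on the bench. The sowing kit, in the green tray, is the wooden tamper in the long bay and the red-lidded tin and the little clay pot in the two short bays, one in each; the feeding kit, in the black tray, is the yellow hand fork in the long bay and the blue-lidded tin in either short bay. Lay the tools flat on the tray floor, along the bay, with the tamper's handle up, and stand the tins and the pot upright, set down and not dropped; leave the white-lidded tin and the small white pot standing where they are.

Things in the scene. Friction and masses are not known exactly. Their poses are not given: they have to be found in the camera images.
- green_tray: shallow green plastic tray for the sowing kit, fixed. Outside 238 (x) by 178 (y), outer walls 32 high; walls and floor 4 thick (mm). Origin: centre of underside, on the bench; z up. Long bay on its +y side: inside x -115..115, y 1..85. Two short bays on its -y side: each 113 by 82 inside, centres x -58 and +58, y -44. Dividers between bays 28 high.
- black_tray: shallow black plastic tray for the feeding kit, fixed. Outside 238 (x) by 178 (y), outer walls 32 high; walls and floor 4 thick (mm). Origin: centre of underside, on the bench; z up. Long bay on its +y side: inside x -115..115, y 1..85. Two short bays on its -y side: each 113 by 82 inside, centres x -58 and +58, y -44. Dividers between bays 28 high.
- tamper_grip (a point): wooden tamper lying board-down: pale board 135 mm long (x), 62 wide (y), 16 thick, with a darker grab bar along it on two short posts. Point: middle of the bar, over the board's centre, 45 mm above the underside, z up. Bar 104 long (x), 22 wide (y), 22 high (34 to 56 mm above the underside). 160 g. Either end may go first in the bay.
- fork_grip (a point): yellow plastic hand fork lying flat, dark ribs on the handle, 205 mm long; three tines at its +x end. Point: on the handle near the balance, half-way up it, 11 mm above the underside, z up; the fork's mid-length lies 25 mm from it towards the tines. Handle 20 mm wide (y), 22 high, from 77 behind the point to 25 ahead; head 62 wide. 70 g. Either end may go first in the bay.
- red_tin_mid (a point): round metal seed tin standing upright with a red lid that covers its whole top, 54 mm diameter, 42 mm high, 90 g. The point is its centre, 21 mm above its underside; z up. Belongs to the sowing kit.
- clay_pot_mid (a point): little open terracotta pot standing upright, 56 mm high; straight rim band 60 mm in diameter over its upper 17 mm, below it tapering from 52 to 42 mm at the foot; wall 4 mm, 110 g. Point: on its axis, 28 mm above its underside (the rim band lies 10 to 28 mm above the point); z up. For the sowing kit.
- blue_tin_mid (a point): round metal seed tin standing upright with a blue lid that covers its whole top, 54 mm diameter, 42 mm high, 90 g. The point is its centre, 21 mm above its underside; z up. Belongs to the feeding kit.
- white_tin_mid (a point): round metal seed tin standing upright with a white lid that covers its whole top, 54 mm diameter, 42 mm high, 90 g. The point is its centre, 21 mm above its underside; z up. Not wanted: it stays where it is, undisturbed.
- china_pot_mid (a point): small open white glazed pot standing upright, 58 mm diameter at the rim, 52 at the foot, 52 mm high. The point is on its axis, 26 mm above its underside; z up. Not wanted: it stays where it is, undisturbed.
Not all that is in view belongs to the job. Leave any pink or turquoise look-alike of the part that bears blue_tin_mid alone.

How it is judged:
At the end, for the whole second after the job is handed in: All five rest on the floors of their bays, one to a bay (height within 5 mm, lean under 0.12 rad), still; tools within 0.3 rad of the bay's length, grips within 25 mm of its centre line and 60 mm of its middle; white-lidded tin and small white pot upright within 20 mm of their start (y of red_tin_mid in the frame of green_tray between -0.085 and -0.003 m and x of red_tin_mid in the frame of green_tray between -0.115 and 0.115 m and z of red_tin_mid in the frame of green_tray between 0.021 and 0.031 m and angle between each of red_tin_mid, clay_pot_mid, blue_tin_mid, tamper_grip, fork_grip, white_tin_mid, china_pot_mid's own z axis and vertical below 0.12 rad and linear speed of each of red_tin, clay_pot, blue_tin, tamper, fork, white_tin, china_pot below 0.02 m/s and angular speed of each of red_tin, clay_pot, blue_tin, tamper, fork below 0.2 rad/s and y of clay_pot_mid in the frame of green_tray between -0.085 and -0.003 m and x of clay_pot_mid in the frame of green_tray between -0.115 and 0.115 m and z of clay_pot_mid in the frame of green_tray between 0.028 and 0.038 m and y of blue_tin_mid in the frame of black_tray between -0.085 and -0.003 m and x of blue_tin_mid in the frame of black_tray between -0.115 and 0.115 m and z of blue_tin_mid in the frame of black_tray between 0.021 and 0.031 m and y of tamper_grip in the frame of green_tray between 0.018 and 0.068 m and x of tamper_grip in the frame of green_tray between -0.06 and 0.06 m and z of tamper_grip in the frame of green_tray between 0.045 and 0.055 m and angle between the x axis of tamper_grip and the x axis of green_tray, either way round below 0.3 rad and y of fork_grip in the frame of black_tray between 0.018 and 0.068 m and x of fork_grip in the frame of black_tray between -0.06 and 0.06 m and z of fork_grip in the frame of black_tray between 0.011 and 0.021 m and angle between the x axis of fork_grip and the x axis of black_tray, either way round below 0.3 rad and ((x of red_tin_mid in the frame of green_tray below 0 m and x of clay_pot_mid in the frame of green_tray above 0 m) or (x of red_tin_mid in the frame of green_tray above 0 m and x of clay_pot_mid in the frame of green_tray below 0 m)) and distance of each of white_tin_mid, china_pot_mid from where it was at the start of the episode below 0.02 m); the robot touches nothing.
It fails at once if the white-lidded tin is knocked or moved from its place (more than 20 mm) (distance of white_tin_mid from where it was at the start of the episode above 0.02 m).
It fails at once if the small white pot is knocked or moved from its place (more than 20 mm) (distance of china_pot_mid from where it was at the start of the episode above 0.02 m).
It fails at once if one of the kits' things is dropped (falls free at over 0.7 m/s, a drop of about 25 mm) ((linear speed of red_tin above 0.7 m/s and contact force between red_tin and the fingers below 0.05 N) or (linear speed of clay_pot above 0.7 m/s and contact force between clay_pot and the fingers below 0.05 N) or (linear speed of blue_tin above 0.7 m/s and contact force between blue_tin and the fingers below 0.05 N) or (linear speed of tamper above 0.7 m/s and contact force between tamper and the fingers below 0.05 N) or (linear speed of fork above 0.7 m/s and contact force between fork and the fingers below 0.05 N)).
It fails at once if a tin or the clay pot is tipped over (leans more than 0.7 rad) (angle between any of red_tin_mid, clay_pot_mid, blue_tin_mid's own z axis and vertical above 0.7 rad).
It also fails if it takes over 125 s, if anything falls off the work surface, if the arm or the gripper's body presses on something with over 40 N, if the wrist force passes 120 N, or if a joint passes its speed limit or range.

## Working session

There is one attempt and no reset: what is moved stays moved. The work goes in short steps, Python scripts to look and compute and a tool call to move; the robot and the scene stay as the last step left them, time stands still between calls to the robot, and variables do not carry over. Pictures are saved under pics/ and viewed, at most 14 in all, crops included, and the job is handed in when it is done.

Besides the shell and the picture viewer there is one more tool, called after "Request:" by a JSON object that holds its "api" and its "payload", one argument or row to a line. drive_tool: Moves the arm, as the interface text tells. Its arguments: {"type":"object","properties":{"targets":{"type":"array","items":{"type":"object","properties":{"tx":{"type":"number"},"ty":{"type":"number"},"tz":{"type":"number"},"wx":{"type":"number"},"wy":{"type":"number"},"wz":{"type":"number"},"claw":{"type":"number"}}}},"force":{"type":"number"}},"required":["targets"]}

```bash
ls; mkdir -p pics
python3 - <<'E'
from plant import r,vision
import cv2,numpy as np
print(r.tip_reach,r.get_state())
for n in("scene","side"):
    s=vision.snapshot(n);cv2.imwrite(f"pics/{n}0.png",s["image"]);np.savez(f"pics/{n}0.npz",**s)
    print(n,s["K"],s["cam_to_world"])
E
```

```text
pics
0.008 {'clock': 0.0, 'q': array([-1.06919398,  0.69000309, -0.19452281,  1.56634793,  0.15731143,
        0.90256114, -0.21505827]), 'qd': array([-0.00088492, -0.00020567,  0.00054132, -0.00075735, -0.00058671,
       -0.00130915,  0.00255945]), 'joint_torque': array([ 8.39677559e-04, -5.27554071e+01, -1.26672439e+00, -1.53435820e+01,
       -5.26903197e-02,  6.62354840e-03,  1.72882551e-04]), 'tool_pos': array([0.28156939, 0.55721732, 0.22529736]), 'eef_rot': array([ 2.31705761e-01,  9.72785441e-01, -9.50907809e-04, -1.49368927e-04]), 'contact_force': array([1.32356512, 0.76293204, 0.25551644]), 'moment': array([-0.04138675,  0.02327533,  0.02731627]), 'finger_force': 0.0, 'opening': 0.9964837360931756}
scene [[486.8105194    0.         318.45669924]
 [  0.         486.8105194  248.13778417]
 [  0.           0.           1.        ]] [[ 0.29755411 -0.6544139   0.69512876  1.24122405]
 [ 0.9546517   0.19626061 -0.2238792  -0.18593658]
 [ 0.01008326  0.73022203  0.6831355   0.70546396]
 [ 0.          0.          0.          1.        ]]
side [[473.34836703   0.         315.14930818]
 [  0.         473.34836703 239.24743114]
 [  0.           0.           1.        ]] [[ 0.99555785  0.0667999  -0.06635011  0.51386123]
 [-0.09322905  0.60099513 -0.7937967  -0.69366515]
 [-0.01314945  0.7964563   0.60455311  0.5783326 ]
 [ 0.          0.          0.          1.        ]]
```

View pics/scene0.png

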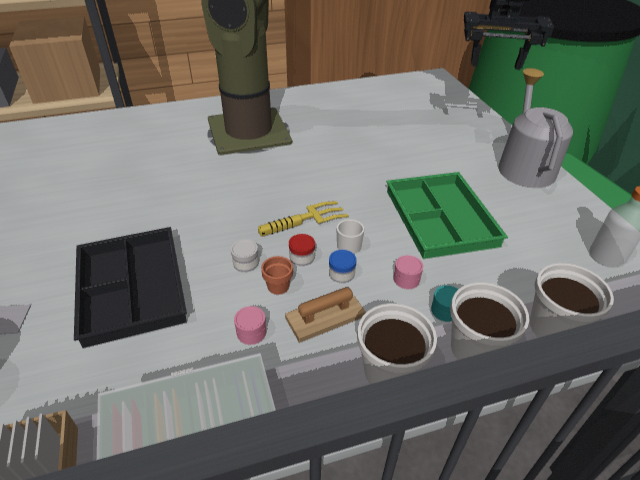

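View pics/side0.png

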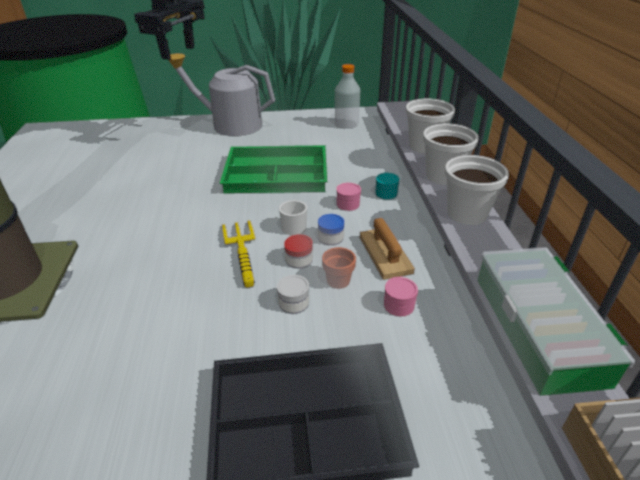

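The scene picture shows the black tray (130,285), the green tray (443,212), the fork (303,217) and the tamper (325,313). The red tin is at (302,248), the blue at (343,264), the white at (245,255), the clay pot at (278,274) and the china pot at (350,236). Pink and teal look-alikes stand at (251,325), (408,271) and (447,302). Next I'll make a top-down orthophoto from the depth data.

```bash
cat > h.py <<'E'
import numpy as np,cv2
def cloud(s):
    z=s["range_z"].astype(float);K=s["K"];v,u=np.mgrid[:480,:640]
    P=np.stack([(u-K[0,2])/K[0,0]*z,-(v-K[1,2])/K[1,1]*z,-z,np.ones_like(z)],-1)
    W=(P@s["cam_to_world"].T)[...,:3]; W[z==0]=np.nan
    return W
def px(s,u,v,h):   # ray meets plane z=h
    K=s["K"];T=s["cam_to_world"];d=T[:3,:3]@[(u-K[0,2])/K[0,0],-(v-K[1,2])/K[1,1],-1]
    return T[:3,3]+d*(h-T[2,3])/d[2]
E
python3 - <<'E'
from h import *
R=0.0014;x0,y0=0.22,-0.52   # col = (y-y0)/R, row=(x-x0)/R
img=np.zeros((560,760,3),np.uint8);H=np.full((560,760),-1.)
C=[];L=[]
for n in("side","scene"):
    s=np.load(f"pics/{n}0.npz");W=cloud(s)
    ok=np.isfinite(W[...,2])&(W[...,2]<.12)&(W[...,2]>-.02)
    C.append(W[ok]);L.append(s["image"][ok])
    g=W[ok];fl=g[(abs(g[:,2])<.012)&(abs(g[:,0]-.55)<.2)&(abs(g[:,1])<.3)];print(n,"bench z",np.median(fl[:,2]))
P=np.vstack(C);L=np.vstack(L)
r_=((P[:,0]-x0)/R).astype(int);c=((P[:,1]-y0)/R).astype(int)
k=(r_>=0)&(r_<560)&(c>=0)&(c<760);o=np.argsort(P[k][:,2])
img[r_[k][o],c[k][o]]=L[k][o];H[r_[k][o],c[k][o]]=P[k][o][:,2]
np.savez("pics/ortho.npz",P=P,L=L)
m=cv2.dilate(img,np.ones((3,3)));img[img.sum(2)==0]=m[img.sum(2)==0]
cv2.imwrite("pics/ortho.png",img)
# tops by hue / height
hsv=cv2.cvtColor(L[None],cv2.COLOR_BGR2HSV)[0].astype(int)
def rep(n,m):
    q=P[m];
    lab=None
    M=np.zeros((700,900),np.uint8);a=((q[:,0]-.2)/.0014).astype(int);b=((q[:,1]+.6)/.0014).astype(int)
    g=(a>=0)&(a<700)&(b>=0)&(b<900);M[a[g],b[g]]=1;M=cv2.morphologyEx(M,cv2.MORPH_CLOSE,np.ones((5,5)))
    for t in cv2.findContours(M,cv2.RETR_EXTERNAL,cv2.CHAIN_APPROX_NONE)[0]:
        if cv2.contourArea(t)>250:
            (cy,cx),(w,h),an=cv2.minAreaRect(t);print(n,"c",round(cx*.0014+.2,4),round(cy*.0014-.6,4),"size",round(w*.0014,3),round(h*.0014,3),round(an,1))
h,s_,v=hsv.T;z=P[:,2]
top=(z>.034)&(z<.050)
rep("red",top&((h<6)|(h>174))&(s_>170)&(z<.046))
rep("blue",top&(h>105)&(h<125)&(s_>130))
rep("clay",(z>.046)&(z<.066)&(h<14)&(s_>90))
rep("white",top&(s_<40)&(v>130))
rep("china",(z>.046)&(z<.06)&(s_<40)&(v>110))
rep("fork",(z>.004)&(z<.03)&(h>20)&(h<32)&(s_>150))
rep("green",(z>.025)&(z<.04)&(h>50)&(h<75)&(s_>120))
rep("black",(z>.026)&(z<.04)&(v<60))
rep("board",(z>.008)&(z<.022)&(h>8)&(h<22)&(s_>60))
rep("bar",(z>.048)&(z<.062)&(h>5)&(h<22)&(s_>60))
E
```

```text
side bench z 0.0004000940575704104
scene bench z -0.0003160078203834349
red c 0.5404 0.0033 size 0.052 0.055 33.7
blue c 0.6078 0.066 size 0.052 0.056 21.8
clay c 0.7063 -0.0016 size 0.023 0.103 81.3
clay c 0.6074 -0.0645 size 0.059 0.06 90.0
white c 0.9238 -0.0218 size 0.025 0.092 90.0
white c 0.8258 0.1511 size 0.022 0.043 90.0
white c 0.8258 0.5508 size 0.025 0.109 90.0
white c 0.8251 -0.047 size 0.024 0.143 90.0
white c 0.536 0.107 size 0.058 0.059 26.6
white c 0.5226 -0.1125 size 0.054 0.056 39.8
china c 0.898 -0.3707 size 0.077 0.022 82.7
china c 0.844 0.5333 size 0.062 0.22 90.0
china c 0.8245 0.3079 size 0.057 0.038 16.7
china c 0.8288 0.1546 size 0.058 0.063 33.2
china c 0.8748 -0.0288 size 0.123 0.185 90.0
china c 0.8242 -0.3702 size 0.044 0.048 54.2
china c 0.7268 0.6002 size 0.073 0.042 69.7
china c 0.5365 0.1076 size 0.059 0.058 23.2
china c 0.433 0.5871 size 0.08 0.018 57.8
fork c 0.4327 0.032 size 0.063 0.205 79.8
green c 0.5053 0.3395 size 0.193 0.252 5.4
black c 0.5266 -0.3371 size 0.252 0.189 88.4
board c 0.706 -0.0015 size 0.064 0.139 80.8
bar c 0.7061 -0.0013 size 0.024 0.104 81.2
bar c 0.6068 -0.0649 size 0.06 0.061 78.7
```

View pics/ortho.png

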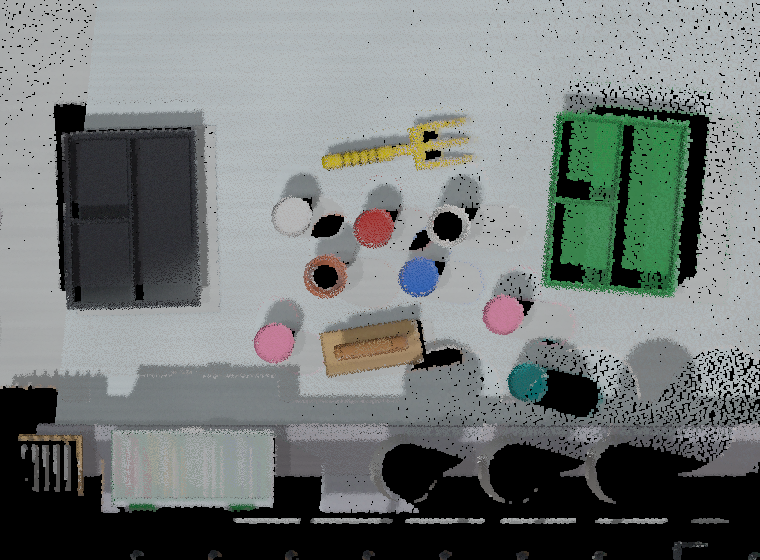

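The orthophoto shows all the parts at plausible places and sizes. Tin lids measure about 54 mm, the clay rim 60 mm and the fork 205 mm. Both trays have their long bay on the right (world +y). I'll refine the tray and tool yaws and check the obstacles near the can and planters.

Run:
```python
from h import *
from scipy.optimize import minimize
d=np.load("pics/ortho.npz");P,L=d["P"],d["L"];h,s,v=cv2.cvtColor(L[None],cv2.COLOR_BGR2HSV)[0].astype(int).T
x,y,z=P.T
def tray(n,m,zlo,p0):
    q=P[m&(z>zlo)&(z<.037)][:,:2]
    def loc(p):
        c,si=np.cos(p[2]),np.sin(p[2]);e=q-p[:2];return e[:,0]*c+e[:,1]*si,-e[:,0]*si+e[:,1]*c
    def cost(p):
        a,b=loc(p)
        ring=np.abs(np.maximum(abs(a)-.117,abs(b)-.087))
        return np.minimum(ring,.012).mean()
    r=min((minimize(cost,np.array(p0)+[dx,dy,w],method="Nelder-Mead",options=dict(xatol=1e-5,fatol=1e-7,initial_simplex=np.array(p0)+[dx,dy,w]+np.vstack([np.zeros(3),np.diag([.01,.01,.05])]))) for dx in(-.005,.005) for dy in(-.005,.005) for w in(-.04,.04)),key=lambda r:r.fun)
    p=r.x;c,si=np.cos(p[2]),np.sin(p[2])
    print(n,len(q),r.fun,p[:2].round(4),"yaw",np.degrees(p[2]).round(2))
    for k,(a,b) in dict(long=(0,.043),sm=(-.058,-.044),sp=(.058,-.044)).items():print("  ",k,(p[0]+a*c-b*si).round(4),(p[1]+a*si+b*c).round(4))
tray("green",(h>50)&(h<75)&(s>100)&(abs(x-.505)<.16)&(abs(y-.34)<.13),.029,[.505,.34,-.09])
tray("black",(v<75)&(abs(x-.527)<.15)&(abs(y+.336)<.12),.029,[.527,-.336,.03])
def pca(n,m):
    q=P[m][:,:2];c,(w,hh),_=(r:=cv2.minAreaRect(q.astype(np.float32)*1000));B=cv2.boxPoints(r)
    e=max((B[1]-B[0],B[2]-B[1]),key=np.linalg.norm);e=e*np.sign(e[1])
    sv=np.linalg.svd(q-q.mean(0),full_matrices=False)[2][0];sv*=np.sign(sv[1])
    print(n,np.round(c,1),round(w,1),round(hh,1),"yaw rect",np.degrees(np.arctan2(e[1],e[0])).round(1),"pca",np.degrees(np.arctan2(sv[1],sv[0])).round(1))
near=(abs(x-.706)<.06)&(abs(y)<.08)
pca("bar",near&(z>.047)&(z<.062)); pca("board",near&(z>.010)&(z<.020)&(h>8)&(h<22)&(s>60))
f=(abs(x-.433)<.06)&(abs(y-.03)<.12)
pca("fork",f&(z>.004)&(z<.03)&(h>18)&(h<34)&(s>120));pca("handle",f&(z>.012)&(z<.03)&(y<.02))
for n,a in dict(tamper=(x>.75)&(x<.84)&(abs(y)<.12),can=(x>.2)&(x<.45)&(y>.43)).items():pass
for n in("scene","side"):
    W=cloud(np.load(f"pics/{n}0.npz"));X,Y,Z=W[...,0],W[...,1],W[...,2]
    for nm,a in dict(planter=(X>.74)&(X<.84)&(abs(Y)<.15)&(Z>.03),right=(X>.2)&(X<.75)&(Y>.44)&(Y<.75)&(Z>.03)).items():
        if a.any():print(n,nm,np.nanpercentile(W[a],[1,99],axis=0).round(3))
```

```text
green 1572 0.0029656166794426353 [0.5073 0.34  ] yaw -4.69
   long 0.5108 0.3828
   sm 0.4459 0.3008
   sp 0.5615 0.2914
black 4112 0.0029454505454816894 [ 0.5278 -0.3366] yaw 0.97
   long 0.527 -0.2936
   sm 0.4705 -0.3816
   sp 0.5865 -0.3796
bar [ 7.067e+02 -3.000e-01] 23.7 105.2 yaw rect 98.5 pca 98.8
board [ 7.066e+02 -7.000e-01] 64.2 138.7 yaw rect 99.0 pca 97.0
fork [434.   33.8] 63.7 207.1 yaw rect 100.8 pca 99.5
handle [441.4 -24.3] 24.4 89.7 yaw rect 100.3 pca 98.8
scene planter [[ 0.815 -0.147  0.047]
 [ 0.84   0.085  0.151]]
scene right [[0.236 0.468 0.032]
 [0.748 0.704 0.386]]
side planter [[ 0.816 -0.149  0.031]
 [ 0.84   0.143  0.15 ]]
side right [[0.222 0.464 0.032]
 [0.743 0.698 0.36 ]]
```

Request:
{"api": "drive_tool", "payload": {
  "targets": [
    {"ty":-1,"claw":0.8},
    {"ty":-1,"claw":0.8},
    {"ty":-1,"claw":0.8},
    {"ty":-1,"claw":0.8},
    {"tx":1,"ty":-1,"claw":0.8},
    {"tx":1,"ty":-1,"claw":0.8},
    {"tx":1,"ty":-1,"claw":0.8},
    {"tx":1,"ty":-1,"claw":0.8}
  ],
  "force": 20
}}

```text
validation failed for argument at $.ta...
```

Request:
{"api": "drive_tool", "payload": {
  "targets": [
    {"tx":0.86,"ty":-1,"tz":-0.3,"wz":0.035,"claw":0.8},
    {"tx":0.86,"ty":-1,"tz":-0.3,"wz":0.035,"claw":0.8},
    {"tx":0.86,"ty":-1,"tz":-0.3,"wz":0.035,"claw":0.8},
    {"tx":0.86,"ty":-1,"tz":-0.3,"wz":0.035,"claw":0.8},
    {"tx":0.86,"ty":-1,"tz":-0.3,"wz":0.035,"claw":0.8},
    {"tx":0.86,"ty":-1,"tz":-0.3,"wz":0.035,"claw":0.8},
    {"tx":0.86,"ty":-1,"tz":-0.3,"wz":0.035,"claw":0.8},
    {"tx":0.86,"ty":-1,"tz":-0.3,"wz":0.035,"claw":0.8}
  ]
}}

```text
validation failed for argument at $.ta...
```

Request:
{"api": "drive_tool", "payload": {
  "targets": [
    {"tx":0,"ty":-1,"tz":0,"wx":0,"wy":0,"wz":0,"claw":0.8},
    {"tx":0,"ty":-1,"tz":0,"wx":0,"wy":0,"wz":0,"claw":0.8},
    {"tx":0,"ty":-1,"tz":0,"wx":0,"wy":0,"wz":0,"claw":0.8},
    {"tx":0,"ty":-1,"tz":0,"wx":0,"wy":0,"wz":0,"claw":0.8},
    {"tx":1,"ty":-1,"tz":0,"wx":0,"wy":0,"wz":0,"claw":0.8},
    {"tx":1,"ty":-1,"tz":0,"wx":0,"wy":0,"wz":0,"claw":0.8},
    {"tx":1,"ty":-1,"tz":0,"wx":0,"wy":0,"wz":0,"claw":0.8},
    {"tx":1,"ty":-1,"tz":0,"wx":0,"wy":0,"wz":0,"claw":0.8}
  ],
  "force": 20
}}

```text
clock: 0.9
tool_pos: [0.4026, 0.3164, 0.226]
eef_rot: [0.232, 0.973, -0.0, -0.0]
contact_force: [0.0, -0.1, -0.0]
opening: 0.895
finger_force: 0.0
```

Request:
{"api": "drive_tool", "payload": {
  "targets": [
    {"tx":0.86,"ty":-1,"tz":-0.3,"wx":0,"wy":0,"wz":0.035,"claw":0.8},
    {"tx":0.86,"ty":-1,"tz":-0.3,"wx":0,"wy":0,"wz":0.035,"claw":0.8},
    {"tx":0.86,"ty":-1,"tz":-0.3,"wx":0,"wy":0,"wz":0.035,"claw":0.8},
    {"tx":0.86,"ty":-1,"tz":-0.3,"wx":0,"wy":0,"wz":0.035,"claw":0.8},
    {"tx":0.86,"ty":-1,"tz":-0.3,"wx":0,"wy":0,"wz":0.035,"claw":0.8},
    {"tx":0.86,"ty":-1,"tz":-0.3,"wx":0,"wy":0,"wz":0.035,"claw":0.8},
    {"tx":0.86,"ty":-1,"tz":-0.3,"wx":0,"wy":0,"wz":0.035,"claw":0.8},
    {"tx":0.86,"ty":-1,"tz":-0.3,"wx":0,"wy":0,"wz":0.035,"claw":0.8}
  ]
}}

```text
clock: 1.7
tool_pos: [0.6088, 0.0763, 0.1534]
eef_rot: [0.087, 0.996, -0.0, -0.0]
contact_force: [-0.2, -0.0, -0.4]
opening: 0.896
finger_force: 0.0
```

Request:
{"api": "drive_tool", "payload": {
  "targets": [
    {"tx":0,"ty":-0.085,"tz":-0.55,"wx":0,"wy":0,"wz":0,"claw":0.8},
    {"tx":0,"ty":-0.085,"tz":-0.55,"wx":0,"wy":0,"wz":0,"claw":0.8},
    {"tx":0,"ty":-0.085,"tz":-0.55,"wx":0,"wy":0,"wz":0,"claw":0.8},
    {"tx":0,"ty":-0.085,"tz":-0.55,"wx":0,"wy":0,"wz":0,"claw":0.8},
    {"tx":0,"ty":0,"tz":-0.55,"wx":0,"wy":0,"wz":0,"claw":0.8},
    {"tx":0,"ty":0,"tz":-0.55,"wx":0,"wy":0,"wz":0,"claw":0.8},
    {"tx":0,"ty":0,"tz":-0.55,"wx":0,"wy":0,"wz":0,"claw":0.8},
    {"tx":0,"ty":0,"tz":-0.52,"wx":0,"wy":0,"wz":0,"claw":0.8}
  ]
}}

```text
clock: 2.5
tool_pos: [0.6079, 0.0676, 0.0219]
eef_rot: [0.087, 0.996, -0.0, -0.0]
contact_force: [-0.1, -0.0, -0.1]
opening: 0.898
finger_force: 0.0
```

Request:
{"api": "drive_tool", "payload": {
  "targets": [
    {"tx":0,"ty":0,"tz":0,"wx":0,"wy":0,"wz":0,"claw":-1},
    {"tx":0,"ty":0,"tz":0,"wx":0,"wy":0,"wz":0,"claw":-1},
    {"tx":0,"ty":0,"tz":0,"wx":0,"wy":0,"wz":0,"claw":-1},
    {"tx":0,"ty":0,"tz":0,"wx":0,"wy":0,"wz":0,"claw":-1},
    {"tx":0,"ty":0,"tz":0,"wx":0,"wy":0,"wz":0,"claw":-1},
    {"tx":0,"ty":0,"tz":0,"wx":0,"wy":0,"wz":0,"claw":-1},
    {"tx":0,"ty":0,"tz":0,"wx":0,"wy":0,"wz":0,"claw":-1},
    {"tx":0,"ty":0,"tz":0,"wx":0,"wy":0,"wz":0,"claw":-1}
  ]
}}

```text
clock: 3.3
tool_pos: [0.6089, 0.0678, 0.0238]
eef_rot: [0.087, 0.996, 0.0, 0.001]
contact_force: [-0.5, -0.1, 6.6]
opening: 0.598
finger_force: 20.0
```

Request:
{"api": "drive_tool", "payload": {
  "targets": [
    {"tx":0,"ty":0,"tz":0.6,"wx":0,"wy":0,"wz":0,"claw":-1},
    {"tx":0,"ty":0,"tz":1,"wx":0,"wy":0,"wz":0,"claw":-1},
    {"tx":0,"ty":0,"tz":1,"wx":0,"wy":0,"wz":0,"claw":-1},
    {"tx":0,"ty":-0.6,"tz":0.5,"wx":0,"wy":0,"wz":-0.132,"claw":-1},
    {"tx":0,"ty":-1,"tz":0.2,"wx":0,"wy":0,"wz":-0.132,"claw":-1},
    {"tx":0,"ty":-1,"tz":0.2,"wx":0,"wy":0,"wz":-0.132,"claw":-1},
    {"tx":0,"ty":-1,"tz":0,"wx":0,"wy":0,"wz":-0.132,"claw":-1},
    {"tx":0,"ty":-1,"tz":0,"wx":0,"wy":0,"wz":-0.132,"claw":-1}
  ]
}}

```text
clock: 4.1
tool_pos: [0.6077, -0.0715, 0.128]
eef_rot: [0.422, 0.907, -0.0, -0.0]
contact_force: [-0.1, -0.6, -0.9]
opening: 0.599
finger_force: 20.0
```

Request:
{"api": "drive_tool", "payload": {
  "targets": [
    {"tx":-0.09,"ty":-1,"tz":0,"wx":0,"wy":0,"wz":-0.132,"claw":-1},
    {"tx":-0.09,"ty":-1,"tz":0,"wx":0,"wy":0,"wz":-0.132,"claw":-1},
    {"tx":-0.09,"ty":-1,"tz":0,"wx":0,"wy":0,"wz":-0.132,"claw":-1},
    {"tx":-0.09,"ty":-1,"tz":0,"wx":0,"wy":0,"wz":-0.132,"claw":-1},
    {"tx":-0.09,"ty":-1,"tz":0,"wx":0,"wy":0,"wz":-0.132,"claw":-1},
    {"tx":-0.09,"ty":-1,"tz":0,"wx":0,"wy":0,"wz":0,"claw":-1},
    {"tx":-0.09,"ty":-1,"tz":0,"wx":0,"wy":0,"wz":0,"claw":-1},
    {"tx":-0.09,"ty":-1,"tz":0,"wx":0,"wy":0,"wz":0,"claw":-1}
  ]
}}

```text
clock: 4.9
tool_pos: [0.5859, -0.3111, 0.1275]
eef_rot: [0.702, 0.712, -0.0, -0.001]
contact_force: [-0.2, -0.1, -1.3]
opening: 0.602
finger_force: 20.0
```

Run:
```python
from h import *
from plant import vision
a=vision.snapshot("wrist")
cv2.imwrite("pics/w1.png",a["image"])
s=vision.snapshot("scene");im=s["image"][170:400,40:400]
cv2.imwrite("pics/s1.png",cv2.resize(im,None,fx=2,fy=2))
```

```text
(no output)
```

View pics/s1.png

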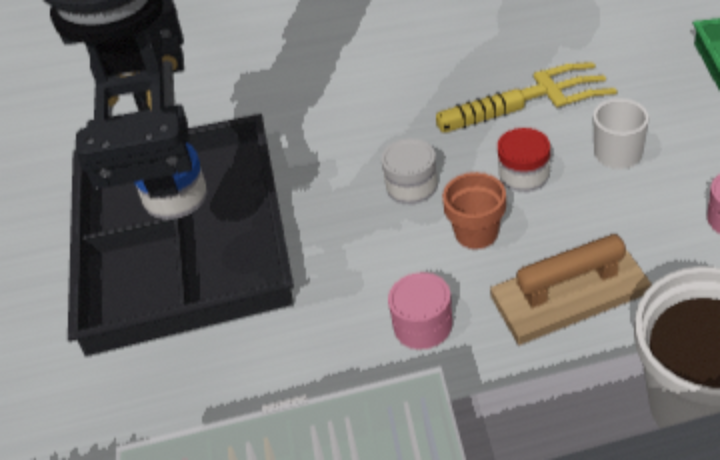

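The tin is held upright at (170,185), and the other items still stand in their places. I'll lower it into the near short bay.

Request:
{"api": "drive_tool", "payload": {
  "targets": [
    {"tx":0,"ty":-0.76,"tz":0,"wx":0,"wy":0,"wz":0,"claw":-1},
    {"tx":0,"ty":-0.76,"tz":0,"wx":0,"wy":0,"wz":0,"claw":-1},
    {"tx":0,"ty":-0.76,"tz":0,"wx":0,"wy":0,"wz":0,"claw":-1},
    {"tx":0,"ty":0,"tz":-0.5,"wx":0,"wy":0,"wz":0,"claw":-1},
    {"tx":0,"ty":0,"tz":-0.65,"wx":0,"wy":0,"wz":0,"claw":-1},
    {"tx":0,"ty":0,"tz":-0.65,"wx":0,"wy":0,"wz":0,"claw":-1},
    {"tx":0,"ty":0,"tz":-0.6,"wx":0,"wy":0,"wz":0,"claw":-1},
    {"tx":0,"ty":0,"tz":-0.3,"wx":0,"wy":0,"wz":0,"claw":-1}
  ]
}}

```text
clock: 5.8
tool_pos: [0.5856, -0.3761, 0.0442]
eef_rot: [0.702, 0.713, -0.0, -0.002]
contact_force: [0.3, -0.5, -0.6]
opening: 0.605
finger_force: 20.0
```

Request:
{"api": "drive_tool", "payload": {
  "targets": [
    {"tx":0,"ty":0,"tz":-0.12,"wx":0,"wy":0,"wz":0,"claw":-1},
    {"tx":0,"ty":0,"tz":-0.12,"wx":0,"wy":0,"wz":0,"claw":-1},
    {"tx":0,"ty":0,"tz":-0.12,"wx":0,"wy":0,"wz":0,"claw":-1},
    {"tx":0,"ty":0,"tz":-0.1,"wx":0,"wy":0,"wz":0,"claw":-1},
    {"tx":0,"ty":0,"tz":-0.06,"wx":0,"wy":0,"wz":0,"claw":-1},
    {"tx":0,"ty":0,"tz":0,"wx":0,"wy":0,"wz":0,"claw":-1},
    {"tx":0,"ty":0,"tz":0,"wx":0,"wy":0,"wz":0,"claw":-1},
    {"tx":0,"ty":0,"tz":0,"wx":0,"wy":0,"wz":0,"claw":-1}
  ]
}}

```text
clock: 6.6
tool_pos: [0.5867, -0.3788, 0.0317]
eef_rot: [0.702, 0.712, 0.0, 0.0]
contact_force: [-0.6, -0.3, -1.0]
opening: 0.604
finger_force: 20.0
```

Request:
{"api": "drive_tool", "payload": {
  "targets": [
    {"tx":0,"ty":0,"tz":-0.05,"wx":0,"wy":0,"wz":0,"claw":-1},
    {"tx":0,"ty":0,"tz":-0.05,"wx":0,"wy":0,"wz":0,"claw":-1},
    {"tx":0,"ty":0,"tz":-0.03,"wx":0,"wy":0,"wz":0,"claw":-1},
    {"tx":0,"ty":0,"tz":0,"wx":0,"wy":0,"wz":0,"claw":-1},
    {"tx":0,"ty":0,"tz":0,"wx":0,"wy":0,"wz":0,"claw":-1},
    {"tx":0,"ty":0,"tz":0,"wx":0,"wy":0,"wz":0,"claw":-1},
    {"tx":0,"ty":0,"tz":0,"wx":0,"wy":0,"wz":0,"claw":-1},
    {"tx":0,"ty":0,"tz":0,"wx":0,"wy":0,"wz":0,"claw":-1}
  ]
}}

```text
clock: 7.4
tool_pos: [0.5866, -0.3787, 0.0279]
eef_rot: [0.702, 0.712, 0.0, -0.0]
contact_force: [-1.6, 0.5, 5.6]
opening: 0.603
finger_force: 20.0
```

Request:
{"api": "drive_tool", "payload": {
  "targets": [
    {"tx":0,"ty":0,"tz":0,"wx":0,"wy":0,"wz":0,"claw":0.5},
    {"tx":0,"ty":0,"tz":0,"wx":0,"wy":0,"wz":0,"claw":0.5},
    {"tx":0,"ty":0,"tz":0,"wx":0,"wy":0,"wz":0,"claw":0.5},
    {"tx":0,"ty":0,"tz":0.3,"wx":0,"wy":0,"wz":0,"claw":0.5},
    {"tx":0,"ty":0,"tz":0.5,"wx":0,"wy":0,"wz":0,"claw":0.5},
    {"tx":0,"ty":0,"tz":0.7,"wx":0,"wy":0,"wz":0,"claw":0.5},
    {"tx":0,"ty":0,"tz":0.8,"wx":0,"wy":0,"wz":0,"claw":0.5},
    {"tx":0,"ty":0,"tz":0.7,"wx":0,"wy":0,"wz":0,"claw":0.8}
  ]
}}

```text
clock: 8.2
tool_pos: [0.5872, -0.3792, 0.1203]
eef_rot: [0.702, 0.712, 0.0, 0.001]
contact_force: [0.7, -0.1, -1.1]
opening: 0.821
finger_force: 0.0
```

Request:
{"api": "drive_tool", "payload": {
  "targets": [
    {"tx":-0.12,"ty":1,"tz":0,"wx":0,"wy":0,"wz":0,"claw":0.8},
    {"tx":-0.12,"ty":1,"tz":0,"wx":0,"wy":0,"wz":0,"claw":0.8},
    {"tx":-0.12,"ty":1,"tz":0,"wx":0,"wy":0,"wz":0,"claw":0.8},
    {"tx":-0.12,"ty":1,"tz":0,"wx":0,"wy":0,"wz":0,"claw":0.8},
    {"tx":-0.12,"ty":1,"tz":0,"wx":0,"wy":0,"wz":0,"claw":0.8},
    {"tx":-0.12,"ty":1,"tz":0,"wx":0,"wy":0,"wz":0,"claw":0.8},
    {"tx":-0.12,"ty":1,"tz":0,"wx":0,"wy":0,"wz":0,"claw":0.8},
    {"tx":-0.12,"ty":1,"tz":0,"wx":0,"wy":0,"wz":0,"claw":0.8}
  ]
}}

```text
clock: 9.0
tool_pos: [0.5584, -0.1377, 0.1191]
eef_rot: [0.702, 0.712, 0.001, 0.001]
contact_force: [-0.5, 0.7, -0.3]
opening: 0.901
finger_force: 0.0
```

Request:
{"api": "drive_tool", "payload": {
  "targets": [
    {"tx":-0.12,"ty":0.95,"tz":0,"wx":0,"wy":0,"wz":0,"claw":0.8},
    {"tx":-0.12,"ty":0.95,"tz":0,"wx":0,"wy":0,"wz":0,"claw":0.8},
    {"tx":-0.12,"ty":0.95,"tz":0,"wx":0,"wy":0,"wz":0,"claw":0.8},
    {"tx":-0.12,"ty":0.95,"tz":0,"wx":0,"wy":0,"wz":0,"claw":0.8},
    {"tx":-0.1,"ty":0.95,"tz":0,"wx":0,"wy":0,"wz":0,"claw":0.8},
    {"tx":0,"ty":0,"tz":0,"wx":0,"wy":0,"wz":0,"claw":0.8},
    {"tx":0,"ty":0,"tz":-0.3,"wx":0,"wy":0,"wz":0,"claw":0.8},
    {"tx":0,"ty":0,"tz":-0.5,"wx":0,"wy":0,"wz":0,"claw":0.8}
  ]
}}

```text
clock: 9.8
tool_pos: [0.5418, 0.0022, 0.0944]
eef_rot: [0.703, 0.711, 0.001, 0.002]
contact_force: [-0.7, -0.1, -0.8]
opening: 0.901
finger_force: 0.0
```

Request:
{"api": "drive_tool", "payload": {
  "targets": [
    {"tx":-0.04,"ty":0.04,"tz":-0.5,"wx":0,"wy":0,"wz":0,"claw":0.8},
    {"tx":0,"ty":0,"tz":-0.5,"wx":0,"wy":0,"wz":0,"claw":0.8},
    {"tx":0,"ty":0,"tz":-0.5,"wx":0,"wy":0,"wz":0,"claw":0.8},
    {"tx":0,"ty":0,"tz":-0.5,"wx":0,"wy":0,"wz":0,"claw":0.8},
    {"tx":0,"ty":0,"tz":-0.25,"wx":0,"wy":0,"wz":0,"claw":0.8},
    {"tx":0,"ty":0,"tz":-0.1,"wx":0,"wy":0,"wz":0,"claw":0.8},
    {"tx":0,"ty":0,"tz":0,"wx":0,"wy":0,"wz":0,"claw":0.8},
    {"tx":0,"ty":0,"tz":0,"wx":0,"wy":0,"wz":0,"claw":-1}
  ]
}}

```text
clock: 10.6
tool_pos: [0.5397, 0.0046, 0.0236]
eef_rot: [0.702, 0.712, 0.0, 0.0]
contact_force: [0.2, 0.0, 1.0]
opening: 0.831
finger_force: 0.0
```

Request:
{"api": "drive_tool", "payload": {
  "targets": [
    {"tx":0,"ty":0,"tz":0,"wx":0,"wy":0,"wz":0,"claw":-1},
    {"tx":0,"ty":0,"tz":0,"wx":0,"wy":0,"wz":0,"claw":-1},
    {"tx":0,"ty":0,"tz":0,"wx":0,"wy":0,"wz":0,"claw":-1},
    {"tx":0,"ty":0,"tz":0,"wx":0,"wy":0,"wz":0,"claw":-1},
    {"tx":0,"ty":0,"tz":0,"wx":0,"wy":0,"wz":0,"claw":-1},
    {"tx":0,"ty":0,"tz":0,"wx":0,"wy":0,"wz":0,"claw":-1},
    {"tx":0,"ty":0,"tz":0,"wx":0,"wy":0,"wz":0,"claw":-1},
    {"tx":0,"ty":0,"tz":0,"wx":0,"wy":0,"wz":0,"claw":-1}
  ]
}}

```text
clock: 11.4
tool_pos: [0.5395, 0.005, 0.0234]
eef_rot: [0.702, 0.712, 0.0, 0.0]
contact_force: [-0.1, 0.6, 5.7]
opening: 0.598
finger_force: 20.0
```

Request:
{"api": "drive_tool", "payload": {
  "targets": [
    {"tx":0,"ty":0,"tz":0.6,"wx":0,"wy":0,"wz":0,"claw":-1},
    {"tx":0,"ty":0,"tz":1,"wx":0,"wy":0,"wz":0,"claw":-1},
    {"tx":0,"ty":0,"tz":1,"wx":0,"wy":0,"wz":0,"claw":-1},
    {"tx":0,"ty":0,"tz":0.9,"wx":0,"wy":0,"wz":0,"claw":-1},
    {"tx":-0.3,"ty":1,"tz":0,"wx":0,"wy":0,"wz":0,"claw":-1},
    {"tx":-0.3,"ty":1,"tz":0,"wx":0,"wy":0,"wz":0,"claw":-1},
    {"tx":-0.3,"ty":1,"tz":0,"wx":0,"wy":0,"wz":0,"claw":-1},
    {"tx":-0.3,"ty":1,"tz":0,"wx":0,"wy":0,"wz":0,"claw":-1}
  ]
}}

```text
clock: 12.2
tool_pos: [0.5024, 0.126, 0.1278]
eef_rot: [0.702, 0.712, -0.0, -0.0]
contact_force: [0.2, -0.2, -1.3]
opening: 0.601
finger_force: 20.0
```

Request:
{"api": "drive_tool", "payload": {
  "targets": [
    {"tx":-0.32,"ty":0.97,"tz":0,"wx":0,"wy":0,"wz":-0.03,"claw":-1},
    {"tx":-0.32,"ty":0.97,"tz":0,"wx":0,"wy":0,"wz":-0.03,"claw":-1},
    {"tx":-0.32,"ty":0.97,"tz":0,"wx":0,"wy":0,"wz":-0.03,"claw":-1},
    {"tx":-0.32,"ty":0.97,"tz":0,"wx":0,"wy":0,"wz":0,"claw":-1},
    {"tx":-0.32,"ty":0.97,"tz":0,"wx":0,"wy":0,"wz":0,"claw":-1},
    {"tx":-0.32,"ty":0.97,"tz":0,"wx":0,"wy":0,"wz":0,"claw":-1},
    {"tx":0,"ty":0,"tz":-0.5,"wx":0,"wy":0,"wz":0,"claw":-1},
    {"tx":0,"ty":0,"tz":-0.5,"wx":0,"wy":0,"wz":0,"claw":-1}
  ]
}}

```text
clock: 13.0
tool_pos: [0.4449, 0.3012, 0.0975]
eef_rot: [0.734, 0.679, 0.0, -0.0]
contact_force: [-0.2, -0.5, -1.1]
opening: 0.607
finger_force: 20.0
```

Request:
{"api": "drive_tool", "payload": {
  "targets": [
    {"tx":0,"ty":0,"tz":-0.6,"wx":0,"wy":0,"wz":0,"claw":-1},
    {"tx":0,"ty":0,"tz":-0.6,"wx":0,"wy":0,"wz":0,"claw":-1},
    {"tx":0,"ty":0,"tz":-0.5,"wx":0,"wy":0,"wz":0,"claw":-1},
    {"tx":0,"ty":0,"tz":-0.2,"wx":0,"wy":0,"wz":0,"claw":-1},
    {"tx":0,"ty":0,"tz":-0.12,"wx":0,"wy":0,"wz":0,"claw":-1},
    {"tx":0,"ty":0,"tz":-0.1,"wx":0,"wy":0,"wz":0,"claw":-1},
    {"tx":0,"ty":0,"tz":0,"wx":0,"wy":0,"wz":0,"claw":-1},
    {"tx":0,"ty":0,"tz":0,"wx":0,"wy":0,"wz":0,"claw":-1}
  ]
}}

```text
clock: 13.8
tool_pos: [0.4459, 0.2997, 0.0349]
eef_rot: [0.735, 0.678, 0.0, 0.0]
contact_force: [0.7, 1.1, -0.5]
opening: 0.603
finger_force: 20.0
```

Request:
{"api": "drive_tool", "payload": {
  "targets": [
    {"tx":0,"ty":0,"tz":-0.1,"wx":0,"wy":0,"wz":0,"claw":-1},
    {"tx":0,"ty":0,"tz":-0.08,"wx":0,"wy":0,"wz":0,"claw":-1},
    {"tx":0,"ty":0,"tz":-0.05,"wx":0,"wy":0,"wz":0,"claw":-1},
    {"tx":0,"ty":0,"tz":-0.03,"wx":0,"wy":0,"wz":0,"claw":-1},
    {"tx":0,"ty":0,"tz":0,"wx":0,"wy":0,"wz":0,"claw":-1},
    {"tx":0,"ty":0,"tz":0,"wx":0,"wy":0,"wz":0,"claw":-1},
    {"tx":0,"ty":0,"tz":0,"wx":0,"wy":0,"wz":0,"claw":-1},
    {"tx":0,"ty":0,"tz":0,"wx":0,"wy":0,"wz":0,"claw":-1}
  ]
}}

```text
clock: 14.6
tool_pos: [0.4456, 0.2996, 0.0274]
eef_rot: [0.735, 0.678, 0.0, -0.0]
contact_force: [-1.3, -0.9, 7.0]
opening: 0.601
finger_force: 20.0
```

Request:
{"api": "drive_tool", "payload": {
  "targets": [
    {"tx":0,"ty":0,"tz":0,"wx":0,"wy":0,"wz":0,"claw":0.5},
    {"tx":0,"ty":0,"tz":0,"wx":0,"wy":0,"wz":0,"claw":0.5},
    {"tx":0,"ty":0,"tz":0,"wx":0,"wy":0,"wz":0,"claw":0.5},
    {"tx":0,"ty":0,"tz":0.3,"wx":0,"wy":0,"wz":0,"claw":0.5},
    {"tx":0,"ty":0,"tz":0.6,"wx":0,"wy":0,"wz":0,"claw":0.5},
    {"tx":0,"ty":0,"tz":0.8,"wx":0,"wy":0,"wz":0,"claw":0.5},
    {"tx":0,"ty":0,"tz":0.8,"wx":0,"wy":0,"wz":0,"claw":0.5},
    {"tx":0,"ty":0,"tz":0.8,"wx":0,"wy":0,"wz":0,"claw":0.8}
  ]
}}

```text
clock: 15.4
tool_pos: [0.4456, 0.2995, 0.1271]
eef_rot: [0.735, 0.678, 0.0, 0.0]
contact_force: [-0.3, 0.5, -0.2]
opening: 0.82
finger_force: 0.0
```

Request:
{"api": "drive_tool", "payload": {
  "targets": [
    {"tx":0.45,"ty":-1,"tz":0,"wx":0,"wy":0,"wz":0,"claw":0.9},
    {"tx":0.45,"ty":-1,"tz":0,"wx":0,"wy":0,"wz":0,"claw":0.9},
    {"tx":0.45,"ty":-1,"tz":0,"wx":0,"wy":0,"wz":0,"claw":0.9},
    {"tx":0.45,"ty":-1,"tz":0,"wx":0,"wy":0,"wz":0,"claw":0.9},
    {"tx":0.45,"ty":-1,"tz":0,"wx":0,"wy":0,"wz":0,"claw":0.9},
    {"tx":0.45,"ty":-1,"tz":0,"wx":0,"wy":0,"wz":0,"claw":0.9},
    {"tx":0.45,"ty":-1,"tz":0,"wx":0,"wy":0,"wz":0,"claw":0.9},
    {"tx":0.45,"ty":-1,"tz":0,"wx":0,"wy":0,"wz":0,"claw":0.9}
  ]
}}

```text
clock: 16.2
tool_pos: [0.554, 0.0582, 0.1262]
eef_rot: [0.735, 0.678, 0.0, 0.0]
contact_force: [0.7, 0.6, 0.1]
opening: 0.955
finger_force: 0.0
```

Request:
{"api": "drive_tool", "payload": {
  "targets": [
    {"tx":0.36,"ty":-0.83,"tz":0,"wx":0,"wy":0,"wz":0,"claw":0.9},
    {"tx":0.36,"ty":-0.83,"tz":0,"wx":0,"wy":0,"wz":0,"claw":0.9},
    {"tx":0.36,"ty":-0.83,"tz":0,"wx":0,"wy":0,"wz":0,"claw":0.9},
    {"tx":0.36,"ty":-0.83,"tz":0,"wx":0,"wy":0,"wz":0,"claw":0.9},
    {"tx":0.36,"ty":-0.83,"tz":0,"wx":0,"wy":0,"wz":0,"claw":0.9},
    {"tx":0,"ty":0,"tz":-0.3,"wx":0,"wy":0,"wz":0,"claw":0.9},
    {"tx":0,"ty":0,"tz":-0.3,"wx":0,"wy":0,"wz":0,"claw":0.9},
    {"tx":0,"ty":0,"tz":0,"wx":0,"wy":0,"wz":0,"claw":0.9}
  ]
}}

```text
clock: 17.0
tool_pos: [0.6059, -0.063, 0.1062]
eef_rot: [0.734, 0.679, -0.001, -0.002]
contact_force: [-0.3, -0.2, 0.0]
opening: 0.948
finger_force: 0.0
```

Now I'll check the red and blue tins, and the alignment over the clay pot, before descending.

Run:
```python
from h import *
from plant import vision
s=vision.snapshot("scene");W=cloud(s);im=s["image"];hh,ss,vv=cv2.cvtColor(im,cv2.COLOR_BGR2HSV).astype(int).transpose(2,0,1)
for n,m,(zl,zh) in(("red",((hh<6)|(hh>174))&(ss>170),(.035,.053)),("blue",(hh>105)&(hh<125)&(ss>130),(.035,.053))):
    q=W[m&(W[...,2]>zl)&(W[...,2]<zh)];print(n,len(q),cv2.minAreaRect((q[:,:2]*1000).astype(np.float32)),np.median(q[:,2]))
cv2.imwrite("pics/s2.png",cv2.resize(im[130:370,40:540],None,fx=1.6,fy=1.6))
```

```text
red 313 ((446.47955322265625, 297.3984680175781), (50.187835693359375, 55.19709777832031), 65.95033264160156) 0.04346373377666157
blue 673 ((587.551513671875, -377.215576171875), (52.65258026123047, 55.547054290771484), 89.69376373291016) 0.04473463344811468
```

View pics/s2.png

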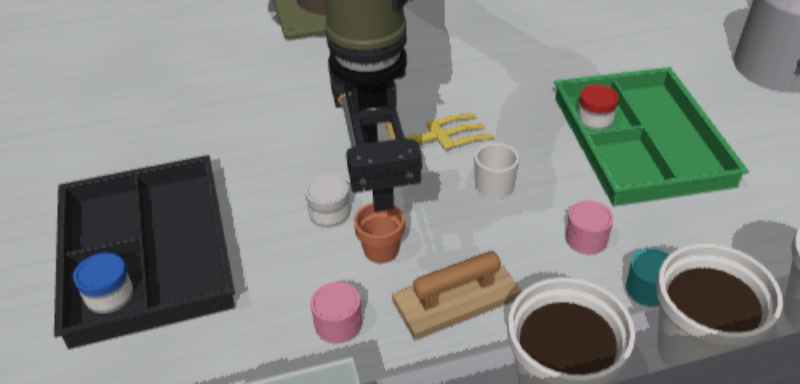

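Both tins stand in their bays: blue at (103,280), red at (598,105). The gripper is over the clay pot at (380,225). Descending to grip the rim band.

Request:
{"api": "drive_tool", "payload": {
  "targets": [
    {"tx":0.03,"ty":-0.05,"tz":-0.5,"wx":0,"wy":0,"wz":0,"claw":0.95},
    {"tx":0,"ty":0,"tz":-0.5,"wx":0,"wy":0,"wz":0,"claw":0.95},
    {"tx":0,"ty":0,"tz":-0.5,"wx":0,"wy":0,"wz":0,"claw":0.95},
    {"tx":0,"ty":0,"tz":-0.45,"wx":0,"wy":0,"wz":0,"claw":0.95},
    {"tx":0,"ty":0,"tz":-0.25,"wx":0,"wy":0,"wz":0,"claw":0.95},
    {"tx":0,"ty":0,"tz":-0.14,"wx":0,"wy":0,"wz":0,"claw":0.95},
    {"tx":0,"ty":0,"tz":0,"wx":0,"wy":0,"wz":0,"claw":0.95},
    {"tx":0,"ty":0,"tz":0,"wx":0,"wy":0,"wz":0,"claw":-1}
  ]
}}

```text
clock: 17.85
tool_pos: [0.6089, -0.0666, 0.0378]
eef_rot: [0.735, 0.678, 0.0, 0.0]
contact_force: [0.1, 0.1, -0.3]
opening: 0.909
finger_force: 0.0
```

Request:
{"api": "drive_tool", "payload": {
  "targets": [
    {"tx":0,"ty":0,"tz":0,"wx":0,"wy":0,"wz":0,"claw":-1},
    {"tx":0,"ty":0,"tz":0,"wx":0,"wy":0,"wz":0,"claw":-1},
    {"tx":0,"ty":0,"tz":0,"wx":0,"wy":0,"wz":0,"claw":-1},
    {"tx":0,"ty":0,"tz":0,"wx":0,"wy":0,"wz":0,"claw":-1},
    {"tx":0,"ty":0,"tz":0,"wx":0,"wy":0,"wz":0,"claw":-1},
    {"tx":0,"ty":0,"tz":0,"wx":0,"wy":0,"wz":0,"claw":-1},
    {"tx":0,"ty":0,"tz":0,"wx":0,"wy":0,"wz":0,"claw":-1},
    {"tx":0,"ty":0,"tz":0,"wx":0,"wy":0,"wz":0,"claw":-1}
  ]
}}

```text
clock: 18.65
tool_pos: [0.6081, -0.0664, 0.0378]
eef_rot: [0.735, 0.678, -0.0, -0.0]
contact_force: [-2.8, -0.4, 5.9]
opening: 0.661
finger_force: 20.0
```

Request:
{"api": "drive_tool", "payload": {
  "targets": [
    {"tx":0,"ty":0,"tz":0.6,"wx":0,"wy":0,"wz":0,"claw":-1},
    {"tx":0,"ty":0,"tz":1,"wx":0,"wy":0,"wz":0,"claw":-1},
    {"tx":0,"ty":0,"tz":1,"wx":0,"wy":0,"wz":0,"claw":-1},
    {"tx":0,"ty":0,"tz":0.8,"wx":0,"wy":0,"wz":0,"claw":-1},
    {"tx":-0.12,"ty":1,"tz":0,"wx":0,"wy":0,"wz":0,"claw":-1},
    {"tx":-0.12,"ty":1,"tz":0,"wx":0,"wy":0,"wz":0,"claw":-1},
    {"tx":-0.12,"ty":1,"tz":0,"wx":0,"wy":0,"wz":0,"claw":-1},
    {"tx":-0.12,"ty":1,"tz":0,"wx":0,"wy":0,"wz":0,"claw":-1}
  ]
}}

```text
clock: 19.45
tool_pos: [0.5943, 0.0549, 0.1393]
eef_rot: [0.735, 0.678, 0.0, 0.0]
contact_force: [0.8, 0.2, -1.0]
opening: 0.664
finger_force: 20.0
```

Request:
{"api": "drive_tool", "payload": {
  "targets": [
    {"tx":-0.134,"ty":1,"tz":0,"wx":0,"wy":0,"wz":0,"claw":-1},
    {"tx":-0.134,"ty":1,"tz":0,"wx":0,"wy":0,"wz":0,"claw":-1},
    {"tx":-0.134,"ty":1,"tz":0,"wx":0,"wy":0,"wz":0,"claw":-1},
    {"tx":-0.134,"ty":1,"tz":0,"wx":0,"wy":0,"wz":0,"claw":-1},
    {"tx":-0.134,"ty":1,"tz":0,"wx":0,"wy":0,"wz":0,"claw":-1},
    {"tx":-0.134,"ty":1,"tz":0,"wx":0,"wy":0,"wz":0,"claw":-1},
    {"tx":-0.134,"ty":1,"tz":0,"wx":0,"wy":0,"wz":0,"claw":-1},
    {"tx":-0.134,"ty":0.93,"tz":0,"wx":0,"wy":0,"wz":0,"claw":-1}
  ]
}}

```text
clock: 20.25
tool_pos: [0.5618, 0.2934, 0.1391]
eef_rot: [0.735, 0.678, 0.0, -0.0]
contact_force: [0.6, 0.8, -0.8]
opening: 0.663
finger_force: 20.0
```

Request:
{"api": "drive_tool", "payload": {
  "targets": [
    {"tx":0,"ty":0,"tz":-0.5,"wx":0,"wy":0,"wz":0,"claw":-1},
    {"tx":0,"ty":0,"tz":-0.7,"wx":0,"wy":0,"wz":0,"claw":-1},
    {"tx":0,"ty":0,"tz":-0.7,"wx":0,"wy":0,"wz":0,"claw":-1},
    {"tx":0,"ty":0,"tz":-0.5,"wx":0,"wy":0,"wz":0,"claw":-1},
    {"tx":0,"ty":0,"tz":-0.35,"wx":0,"wy":0,"wz":0,"claw":-1},
    {"tx":0,"ty":0,"tz":-0.15,"wx":0,"wy":0,"wz":0,"claw":-1},
    {"tx":0,"ty":0,"tz":-0.1,"wx":0,"wy":0,"wz":0,"claw":-1},
    {"tx":0,"ty":0,"tz":0,"wx":0,"wy":0,"wz":0,"claw":-1}
  ]
}}

```text
clock: 21.05
tool_pos: [0.5623, 0.2915, 0.0496]
eef_rot: [0.735, 0.678, 0.0, 0.0]
contact_force: [0.2, 0.5, -1.1]
opening: 0.661
finger_force: 20.0
```

Request:
{"api": "drive_tool", "payload": {
  "targets": [
    {"tx":0,"ty":0,"tz":-0.1,"wx":0,"wy":0,"wz":0,"claw":-1},
    {"tx":0,"ty":0,"tz":-0.08,"wx":0,"wy":0,"wz":0,"claw":-1},
    {"tx":0,"ty":0,"tz":-0.06,"wx":0,"wy":0,"wz":0,"claw":-1},
    {"tx":0,"ty":0,"tz":-0.04,"wx":0,"wy":0,"wz":0,"claw":-1},
    {"tx":0,"ty":0,"tz":0,"wx":0,"wy":0,"wz":0,"claw":-1},
    {"tx":0,"ty":0,"tz":0,"wx":0,"wy":0,"wz":0,"claw":-1},
    {"tx":0,"ty":0,"tz":0,"wx":0,"wy":0,"wz":0,"claw":-1},
    {"tx":0,"ty":0,"tz":0,"wx":0,"wy":0,"wz":0,"claw":-1}
  ]
}}

```text
clock: 21.85
tool_pos: [0.562, 0.2918, 0.0417]
eef_rot: [0.735, 0.678, 0.0, -0.0]
contact_force: [-1.0, 0.2, 6.4]
opening: 0.659
finger_force: 20.0
```

Request:
{"api": "drive_tool", "payload": {
  "targets": [
    {"tx":0,"ty":0,"tz":0,"wx":0,"wy":0,"wz":0,"claw":0.6},
    {"tx":0,"ty":0,"tz":0,"wx":0,"wy":0,"wz":0,"claw":0.6},
    {"tx":0,"ty":0,"tz":0,"wx":0,"wy":0,"wz":0,"claw":0.6},
    {"tx":0,"ty":0,"tz":0.3,"wx":0,"wy":0,"wz":0,"claw":0.6},
    {"tx":0,"ty":0,"tz":0.6,"wx":0,"wy":0,"wz":0,"claw":0.6},
    {"tx":0,"ty":0,"tz":0.8,"wx":0,"wy":0,"wz":0,"claw":0.6},
    {"tx":0,"ty":0,"tz":0.8,"wx":0,"wy":0,"wz":0,"claw":0.6},
    {"tx":0,"ty":0,"tz":0.8,"wx":0,"wy":0,"wz":0,"claw":0.6}
  ]
}}

```text
clock: 22.65
tool_pos: [0.5621, 0.2914, 0.1415]
eef_rot: [0.735, 0.678, 0.0, 0.0]
contact_force: [0.2, 0.2, -0.4]
opening: 0.798
finger_force: 0.0
```

Request:
{"api": "drive_tool", "payload": {
  "targets": [
    {"tx":0.48,"ty":-1,"tz":0,"wx":0,"wy":0,"wz":0.028,"claw":0.3},
    {"tx":0.48,"ty":-1,"tz":0,"wx":0,"wy":0,"wz":0.028,"claw":0.3},
    {"tx":0.48,"ty":-1,"tz":0,"wx":0,"wy":0,"wz":0.028,"claw":0.3},
    {"tx":0.48,"ty":-1,"tz":0,"wx":0,"wy":0,"wz":0.028,"claw":0.3},
    {"tx":0.48,"ty":-1,"tz":0,"wx":0,"wy":0,"wz":0.028,"claw":0.3},
    {"tx":0.48,"ty":-1,"tz":0,"wx":0,"wy":0,"wz":0.028,"claw":0.3},
    {"tx":0.48,"ty":-1,"tz":0,"wx":0,"wy":0,"wz":0.028,"claw":0.3},
    {"tx":0.48,"ty":-1,"tz":0,"wx":0,"wy":0,"wz":0.028,"claw":0.3}
  ]
}}

```text
clock: 23.45
tool_pos: [0.6777, 0.05, 0.1407]
eef_rot: [0.65, 0.76, 0.0, 0.0]
contact_force: [0.9, 0.5, -0.3]
opening: 0.649
finger_force: 0.0
```

Request:
{"api": "drive_tool", "payload": {
  "targets": [
    {"tx":0.325,"ty":-0.58,"tz":0,"wx":0,"wy":0,"wz":0,"claw":0.3},
    {"tx":0.325,"ty":-0.58,"tz":0,"wx":0,"wy":0,"wz":0,"claw":0.3},
    {"tx":0.325,"ty":-0.58,"tz":0,"wx":0,"wy":0,"wz":0,"claw":0.3},
    {"tx":0,"ty":0,"tz":-0.4,"wx":0,"wy":0,"wz":0,"claw":0.3},
    {"tx":0,"ty":0,"tz":-0.5,"wx":0,"wy":0,"wz":0,"claw":0.3},
    {"tx":0,"ty":0,"tz":-0.5,"wx":0,"wy":0,"wz":0,"claw":0.3},
    {"tx":0,"ty":0,"tz":-0.2,"wx":0,"wy":0,"wz":0,"claw":0.3},
    {"tx":0,"ty":0,"tz":0,"wx":0,"wy":0,"wz":0,"claw":0.3}
  ]
}}

```text
clock: 24.25
tool_pos: [0.7048, 0.0006, 0.09]
eef_rot: [0.65, 0.76, -0.001, -0.002]
contact_force: [0.0, 0.8, -0.1]
opening: 0.653
finger_force: 0.0
```

Request:
{"api": "drive_tool", "payload": {
  "targets": [
    {"tx":0.02,"ty":-0.03,"tz":-0.5,"wx":0,"wy":0,"wz":0,"claw":0.3},
    {"tx":0,"ty":0,"tz":-0.5,"wx":0,"wy":0,"wz":0,"claw":0.3},
    {"tx":0,"ty":0,"tz":-0.4,"wx":0,"wy":0,"wz":0,"claw":0.3},
    {"tx":0,"ty":0,"tz":-0.25,"wx":0,"wy":0,"wz":0,"claw":0.3},
    {"tx":0,"ty":0,"tz":-0.15,"wx":0,"wy":0,"wz":0,"claw":0.3},
    {"tx":0,"ty":0,"tz":0,"wx":0,"wy":0,"wz":0,"claw":0.3},
    {"tx":0,"ty":0,"tz":0,"wx":0,"wy":0,"wz":0,"claw":0.3},
    {"tx":0,"ty":0,"tz":0,"wx":0,"wy":0,"wz":0,"claw":-1}
  ],
  "force": 35
}}

```text
clock: 25.05
tool_pos: [0.7076, -0.0016, 0.0387]
eef_rot: [0.651, 0.759, 0.0, 0.001]
contact_force: [-0.6, 1.0, 0.3]
opening: 0.582
finger_force: 0.0
```

Request:
{"api": "drive_tool", "payload": {
  "targets": [
    {"tx":0,"ty":0,"tz":0,"wx":0,"wy":0,"wz":0,"claw":-1},
    {"tx":0,"ty":0,"tz":0,"wx":0,"wy":0,"wz":0,"claw":-1},
    {"tx":0,"ty":0,"tz":0,"wx":0,"wy":0,"wz":0,"claw":-1},
    {"tx":0,"ty":0,"tz":0,"wx":0,"wy":0,"wz":0,"claw":-1},
    {"tx":0,"ty":0,"tz":0,"wx":0,"wy":0,"wz":0,"claw":-1},
    {"tx":0,"ty":0,"tz":0,"wx":0,"wy":0,"wz":0,"claw":-1},
    {"tx":0,"ty":0,"tz":0,"wx":0,"wy":0,"wz":0,"claw":-1},
    {"tx":0,"ty":0,"tz":0,"wx":0,"wy":0,"wz":0,"claw":-1}
  ]
}}

```text
clock: 25.85
tool_pos: [0.7068, -0.0017, 0.0381]
eef_rot: [0.651, 0.759, -0.0, -0.0]
contact_force: [-2.0, 0.4, 2.3]
opening: 0.24
finger_force: 35.0
```

Request:
{"api": "drive_tool", "payload": {
  "targets": [
    {"tx":0,"ty":0,"tz":0.6,"wx":0,"wy":0,"wz":0,"claw":-1},
    {"tx":0,"ty":0,"tz":1,"wx":0,"wy":0,"wz":0,"claw":-1},
    {"tx":0,"ty":0,"tz":1,"wx":0,"wy":0,"wz":0,"claw":-1},
    {"tx":0,"ty":0,"tz":1,"wx":0,"wy":0,"wz":0,"claw":-1},
    {"tx":-0.4,"ty":1,"tz":0,"wx":0,"wy":0,"wz":0.1275,"claw":-1},
    {"tx":-0.4,"ty":1,"tz":0,"wx":0,"wy":0,"wz":0.1275,"claw":-1},
    {"tx":-0.4,"ty":1,"tz":0,"wx":0,"wy":0,"wz":0.1275,"claw":-1},
    {"tx":-0.4,"ty":1,"tz":0,"wx":0,"wy":0,"wz":0.1275,"claw":-1}
  ]
}}

```text
clock: 26.65
tool_pos: [0.659, 0.1196, 0.1473]
eef_rot: [0.425, 0.905, 0.001, 0.001]
contact_force: [0.1, 0.5, -1.8]
opening: 0.242
finger_force: 35.0
```

Request:
{"api": "drive_tool", "payload": {
  "targets": [
    {"tx":-0.48,"ty":1,"tz":0,"wx":0,"wy":0,"wz":0.1275,"claw":-1},
    {"tx":-0.48,"ty":1,"tz":0,"wx":0,"wy":0,"wz":0.1275,"claw":-1},
    {"tx":-0.48,"ty":1,"tz":0,"wx":0,"wy":0,"wz":0.1275,"claw":-1},
    {"tx":-0.48,"ty":1,"tz":0,"wx":0,"wy":0,"wz":0.1275,"claw":-1},
    {"tx":-0.48,"ty":1,"tz":0,"wx":0,"wy":0,"wz":0.1275,"claw":-1},
    {"tx":-0.48,"ty":1,"tz":0,"wx":0,"wy":0,"wz":0.1275,"claw":-1},
    {"tx":-0.48,"ty":1,"tz":0,"wx":0,"wy":0,"wz":0,"claw":-1},
    {"tx":-0.48,"ty":1,"tz":0,"wx":0,"wy":0,"wz":0,"claw":-1}
  ]
}}

```text
clock: 27.45
tool_pos: [0.5439, 0.3595, 0.1471]
eef_rot: [0.041, 0.999, 0.0, 0.001]
contact_force: [0.1, -0.0, -1.8]
opening: 0.24
finger_force: 35.0
```

Request:
{"api": "drive_tool", "payload": {
  "targets": [
    {"tx":-0.55,"ty":0.45,"tz":0,"wx":0,"wy":0,"wz":0,"claw":-1},
    {"tx":-0.55,"ty":0.4,"tz":0,"wx":0,"wy":0,"wz":0,"claw":-1},
    {"tx":0,"ty":0,"tz":0,"wx":0,"wy":0,"wz":0,"claw":-1},
    {"tx":0,"ty":0,"tz":-0.3,"wx":0,"wy":0,"wz":0,"claw":-1},
    {"tx":0,"ty":0,"tz":-0.5,"wx":0,"wy":0,"wz":0,"claw":-1},
    {"tx":0,"ty":0,"tz":-0.4,"wx":0,"wy":0,"wz":0,"claw":-1},
    {"tx":0,"ty":0,"tz":-0.2,"wx":0,"wy":0,"wz":0,"claw":-1},
    {"tx":0,"ty":0,"tz":0,"wx":0,"wy":0,"wz":0,"claw":-1}
  ]
}}

```text
clock: 28.25
tool_pos: [0.5105, 0.3826, 0.1022]
eef_rot: [0.041, 0.999, -0.001, -0.001]
contact_force: [-0.2, 0.7, -1.8]
opening: 0.243
finger_force: 35.0
```

Request:
{"api": "drive_tool", "payload": {
  "targets": [
    {"tx":0,"ty":0,"tz":-0.4,"wx":0,"wy":0,"wz":0,"claw":-1},
    {"tx":0,"ty":0,"tz":-0.5,"wx":0,"wy":0,"wz":0,"claw":-1},
    {"tx":0,"ty":0,"tz":-0.4,"wx":0,"wy":0,"wz":0,"claw":-1},
    {"tx":0,"ty":0,"tz":-0.25,"wx":0,"wy":0,"wz":0,"claw":-1},
    {"tx":0,"ty":0,"tz":-0.15,"wx":0,"wy":0,"wz":0,"claw":-1},
    {"tx":0,"ty":0,"tz":-0.1,"wx":0,"wy":0,"wz":0,"claw":-1},
    {"tx":0,"ty":0,"tz":0,"wx":0,"wy":0,"wz":0,"claw":-1},
    {"tx":0,"ty":0,"tz":0,"wx":0,"wy":0,"wz":0,"claw":-1}
  ]
}}

```text
clock: 29.05
tool_pos: [0.5111, 0.3841, 0.0504]
eef_rot: [0.041, 0.999, 0.0, 0.0]
contact_force: [0.4, 0.5, -1.9]
opening: 0.242
finger_force: 35.0
```

Request:
{"api": "drive_tool", "payload": {
  "targets": [
    {"tx":0,"ty":0,"tz":-0.1,"wx":0,"wy":0,"wz":0,"claw":-1},
    {"tx":0,"ty":0,"tz":-0.08,"wx":0,"wy":0,"wz":0,"claw":-1},
    {"tx":0,"ty":0,"tz":-0.04,"wx":0,"wy":0,"wz":0,"claw":-1},
    {"tx":0,"ty":0,"tz":0,"wx":0,"wy":0,"wz":0,"claw":-1},
    {"tx":0,"ty":0,"tz":0,"wx":0,"wy":0,"wz":0,"claw":-1},
    {"tx":0,"ty":0,"tz":0,"wx":0,"wy":0,"wz":0,"claw":-1},
    {"tx":0,"ty":0,"tz":0,"wx":0,"wy":0,"wz":0,"claw":-1},
    {"tx":0,"ty":0,"tz":0,"wx":0,"wy":0,"wz":0,"claw":-1}
  ]
}}

```text
clock: 29.85
tool_pos: [0.5108, 0.3839, 0.0435]
eef_rot: [0.041, 0.999, 0.0, 0.0]
contact_force: [0.4, 0.2, -2.3]
opening: 0.243
finger_force: 35.0
```

Request:
{"api": "drive_tool", "payload": {
  "targets": [
    {"tx":0,"ty":0,"tz":-0.03,"wx":0,"wy":0,"wz":0,"claw":-1},
    {"tx":0,"ty":0,"tz":-0.03,"wx":0,"wy":0,"wz":0,"claw":-1},
    {"tx":0,"ty":0,"tz":0,"wx":0,"wy":0,"wz":0,"claw":-1},
    {"tx":0,"ty":0,"tz":0,"wx":0,"wy":0,"wz":0,"claw":-1},
    {"tx":0,"ty":0,"tz":0,"wx":0,"wy":0,"wz":0,"claw":-1},
    {"tx":0,"ty":0,"tz":0,"wx":0,"wy":0,"wz":0,"claw":-1},
    {"tx":0,"ty":0,"tz":0,"wx":0,"wy":0,"wz":0,"claw":-1},
    {"tx":0,"ty":0,"tz":0,"wx":0,"wy":0,"wz":0,"claw":-1}
  ]
}}

```text
clock: 30.65
tool_pos: [0.5109, 0.3837, 0.0419]
eef_rot: [0.041, 0.999, -0.0, 0.0]
contact_force: [-0.3, -1.0, 5.3]
opening: 0.242
finger_force: 35.0
```

Request:
{"api": "drive_tool", "payload": {
  "targets": [
    {"tx":0,"ty":0,"tz":0,"wx":0,"wy":0,"wz":0,"claw":-0.1},
    {"tx":0,"ty":0,"tz":0,"wx":0,"wy":0,"wz":0,"claw":-0.1},
    {"tx":0,"ty":0,"tz":0,"wx":0,"wy":0,"wz":0,"claw":-0.1},
    {"tx":0,"ty":0,"tz":0.3,"wx":0,"wy":0,"wz":0,"claw":-0.1},
    {"tx":0,"ty":0,"tz":0.6,"wx":0,"wy":0,"wz":0,"claw":-0.1},
    {"tx":0,"ty":0,"tz":0.8,"wx":0,"wy":0,"wz":0,"claw":-0.1},
    {"tx":0,"ty":0,"tz":0.8,"wx":0,"wy":0,"wz":0,"claw":-0.1},
    {"tx":0,"ty":0,"tz":0.9,"wx":0,"wy":0,"wz":0,"claw":-0.1}
  ]
}}

```text
clock: 31.45
tool_pos: [0.5106, 0.3838, 0.1448]
eef_rot: [0.041, 0.999, -0.0, -0.0]
contact_force: [1.1, 0.1, -0.4]
opening: 0.451
finger_force: 0.0
```

Request:
{"api": "drive_tool", "payload": {
  "targets": [
    {"tx":-0.2,"ty":-1,"tz":0,"wx":0,"wy":0,"wz":-0.14,"claw":0.1},
    {"tx":-0.2,"ty":-1,"tz":0,"wx":0,"wy":0,"wz":-0.14,"claw":0.1},
    {"tx":-0.2,"ty":-1,"tz":0,"wx":0,"wy":0,"wz":-0.14,"claw":0.1},
    {"tx":-0.2,"ty":-1,"tz":0,"wx":0,"wy":0,"wz":-0.14,"claw":0.1},
    {"tx":-0.2,"ty":-1,"tz":0,"wx":0,"wy":0,"wz":-0.14,"claw":0.1},
    {"tx":-0.2,"ty":-1,"tz":0,"wx":0,"wy":0,"wz":-0.14,"claw":0.1},
    {"tx":-0.2,"ty":-1,"tz":0,"wx":0,"wy":0,"wz":-0.14,"claw":0.1},
    {"tx":-0.2,"ty":-1,"tz":0,"wx":0,"wy":0,"wz":-0.14,"claw":0.1}
  ]
}}

```text
clock: 32.25
tool_pos: [0.4628, 0.1431, 0.1443]
eef_rot: [0.589, 0.808, 0.001, 0.0]
contact_force: [-0.1, 0.2, 0.3]
opening: 0.549
finger_force: 0.0
```

Request:
{"api": "drive_tool", "payload": {
  "targets": [
    {"tx":-0.173,"ty":-0.9,"tz":0,"wx":0,"wy":0,"wz":-0.14,"claw":0.1},
    {"tx":-0.173,"ty":-0.9,"tz":0,"wx":0,"wy":0,"wz":0,"claw":0.1},
    {"tx":-0.173,"ty":-0.9,"tz":0,"wx":0,"wy":0,"wz":0,"claw":0.1},
    {"tx":-0.173,"ty":-0.9,"tz":0,"wx":0,"wy":0,"wz":0,"claw":0.1},
    {"tx":-0.173,"ty":-0.9,"tz":0,"wx":0,"wy":0,"wz":0,"claw":0.1},
    {"tx":0,"ty":0,"tz":-0.4,"wx":0,"wy":0,"wz":0,"claw":0.1},
    {"tx":0,"ty":0,"tz":-0.4,"wx":0,"wy":0,"wz":0,"claw":0.1},
    {"tx":0,"ty":0,"tz":0,"wx":0,"wy":0,"wz":0,"claw":0.1}
  ]
}}

```text
clock: 33.05
tool_pos: [0.4366, 0.0089, 0.1193]
eef_rot: [0.645, 0.765, -0.0, -0.0]
contact_force: [-0.0, 0.9, 0.3]
opening: 0.547
finger_force: 0.0
```

Run:
```python
from h import *
from plant import vision
s=vision.snapshot("scene");cv2.imwrite("pics/s3.png",cv2.resize(s["image"][120:360,60:560],None,fx=1.6,fy=1.6))
```

```text
(no output)
```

View pics/s3.png

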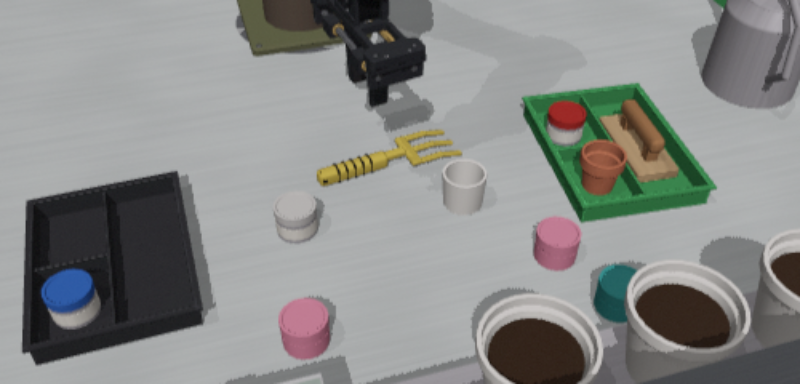

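The sowing kit is complete in the green tray, and the fork still lies at (385,160). I'll lower onto the fork handle.

Request:
{"api": "drive_tool", "payload": {
  "targets": [
    {"tx":0,"ty":0,"tz":-0.6,"wx":0,"wy":0,"wz":0,"claw":0.1},
    {"tx":0,"ty":0,"tz":-0.7,"wx":0,"wy":0,"wz":0,"claw":0.1},
    {"tx":0,"ty":0,"tz":-0.7,"wx":0,"wy":0,"wz":0,"claw":0.1},
    {"tx":0,"ty":0,"tz":-0.6,"wx":0,"wy":0,"wz":0,"claw":0.1},
    {"tx":0,"ty":0,"tz":-0.4,"wx":0,"wy":0,"wz":0,"claw":0.1},
    {"tx":0,"ty":0,"tz":-0.25,"wx":0,"wy":0,"wz":0,"claw":0.1},
    {"tx":0,"ty":0,"tz":-0.15,"wx":0,"wy":0,"wz":0,"claw":0.1},
    {"tx":0,"ty":0,"tz":0,"wx":0,"wy":0,"wz":0,"claw":0.1}
  ],
  "force": 25
}}

```text
clock: 33.9
tool_pos: [0.4438, 0.0092, 0.0233]
eef_rot: [0.644, 0.765, -0.003, -0.004]
contact_force: [-0.1, -0.6, 0.4]
opening: 0.552
finger_force: 0.0
```

Request:
{"api": "drive_tool", "payload": {
  "targets": [
    {"tx":0,"ty":0,"tz":0,"wx":0,"wy":0,"wz":0,"claw":0.1},
    {"tx":0,"ty":0,"tz":0,"wx":0,"wy":0,"wz":0,"claw":0.1},
    {"tx":0,"ty":0,"tz":0,"wx":0,"wy":0,"wz":0,"claw":0.1},
    {"tx":0,"ty":0,"tz":0,"wx":0,"wy":0,"wz":0,"claw":0.1},
    {"tx":0,"ty":0,"tz":0,"wx":0,"wy":0,"wz":0,"claw":0.1},
    {"tx":0,"ty":0,"tz":0,"wx":0,"wy":0,"wz":0,"claw":0.1},
    {"tx":0,"ty":0,"tz":0,"wx":0,"wy":0,"wz":0,"claw":0.1},
    {"tx":0,"ty":0,"tz":0,"wx":0,"wy":0,"wz":0,"claw":0.1}
  ]
}}

```text
clock: 34.7
tool_pos: [0.4429, 0.009, 0.0231]
eef_rot: [0.645, 0.765, -0.004, -0.004]
contact_force: [-0.8, -0.4, -0.4]
opening: 0.548
finger_force: 0.0
```

```bash
python3 -c "
from plant import r
s=r.get_state();print(s['q'].round(3),s['qd'].round(4),s['eef_rot'],s['tool_pos'])"
```

```text
[-0.121  0.879 -0.004  2.231  0.046  0.043 -0.   ] [ 0.0007  0.0001  0.0015  0.002   0.0004  0.001  -0.0009] [ 0.64454468  0.76454371 -0.00390952 -0.00444831] [0.44288153 0.00897306 0.02307141]
```

Joint 6 is at its lower limit here (0.043), so the tool can't go lower at this radius. I'll grip the top of the handle lightly, drag the fork 30 mm outward on the bench, then regrasp it lower.

Request:
{"api": "drive_tool", "payload": {
  "targets": [
    {"tx":0,"ty":0,"tz":0,"wx":0,"wy":0,"wz":0,"claw":-1},
    {"tx":0,"ty":0,"tz":0,"wx":0,"wy":0,"wz":0,"claw":-1},
    {"tx":0,"ty":0,"tz":0,"wx":0,"wy":0,"wz":0,"claw":-1},
    {"tx":0,"ty":0,"tz":0,"wx":0,"wy":0,"wz":0,"claw":-1},
    {"tx":0,"ty":0,"tz":0,"wx":0,"wy":0,"wz":0,"claw":-1},
    {"tx":0,"ty":0,"tz":0,"wx":0,"wy":0,"wz":0,"claw":-1},
    {"tx":0,"ty":0,"tz":0,"wx":0,"wy":0,"wz":0,"claw":-1},
    {"tx":0,"ty":0,"tz":0,"wx":0,"wy":0,"wz":0,"claw":-1}
  ],
  "force": 12
}}

```text
clock: 35.5
tool_pos: [0.4429, 0.009, 0.0231]
eef_rot: [0.645, 0.765, -0.004, -0.004]
contact_force: [-0.1, 0.2, -0.3]
opening: 0.004
finger_force: 0.0
```

Run:
```python
from h import *
from plant import vision
s=vision.snapshot("side");cv2.imwrite("pics/d1.png",cv2.resize(s["image"][190:330,170:350],None,fx=4,fy=4))
```

```text
(no output)
```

View pics/d1.png

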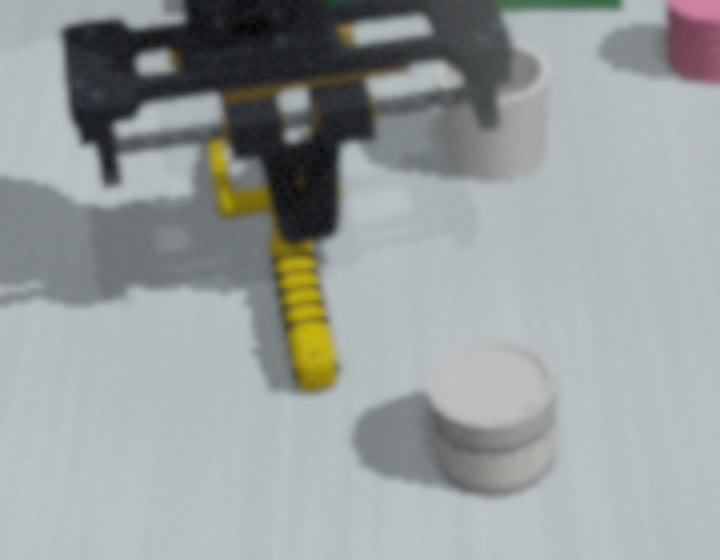

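The fingers closed completely without catching the handle; they stand at about (305,225), near its front end. I'll check the fork's height profile along its axis.

Run:
```python
from h import *
d=np.load("pics/ortho.npz");P,L=d["P"],d["L"];h,s,v=cv2.cvtColor(L[None],cv2.COLOR_BGR2HSV)[0].astype(int).T
x,y,z=P.T;a=np.radians(99.8);g=P[:,:2]-[.437,.009];t=g@[np.cos(a),np.sin(a)];w=g@[-np.sin(a),np.cos(a)]
m=(abs(w)<.05)&(z>.004)&(z<.05)&(h>15)&(h<35)&(s>100)
for t0 in np.arange(-.09,.135,.01):
    k=m&(t>=t0)&(t<t0+.01)
    if k.sum()>3:print(round(t0,3),k.sum(),"w",np.percentile(w[k],[2,50,98]).round(4),"z",np.percentile(z[k],[50,95]).round(4))
```

```text
-0.08 127 w [-0.0072  0.0013  0.0107] z [0.017  0.0224]
-0.07 88 w [-0.0082 -0.0011  0.0111] z [0.0209 0.0238]
-0.06 88 w [-0.009  -0.0017  0.0112] z [0.0209 0.023 ]
-0.05 80 w [-0.0086 -0.002   0.0108] z [0.0206 0.0229]
-0.04 80 w [-0.0083 -0.0015  0.0103] z [0.0205 0.0235]
-0.03 78 w [-0.0099 -0.0018  0.0104] z [0.0209 0.0236]
-0.02 78 w [-0.0092 -0.0015  0.0108] z [0.0209 0.0232]
-0.01 76 w [-0.0092 -0.0026  0.0096] z [0.0206 0.0231]
-0.0 72 w [-0.0096 -0.002   0.0088] z [0.0204 0.023 ]
0.01 74 w [-0.0105 -0.0032  0.0082] z [0.0206 0.0226]
0.02 37 w [-0.0079 -0.0013  0.0057] z [0.019  0.0211]
0.03 42 w [-0.0056 -0.0002  0.0064] z [0.0193 0.0211]
0.04 62 w [-0.0235 -0.0009  0.0269] z [0.0181 0.0205]
0.05 199 w [-0.0291 -0.0029  0.0274] z [0.0162 0.0183]
0.06 107 w [-0.0295 -0.0001  0.0304] z [0.016  0.0183]
0.07 74 w [-0.03   -0.0003  0.0301] z [0.0149 0.0168]
0.08 75 w [-0.0304 -0.0002  0.0303] z [0.0145 0.017 ]
0.09 58 w [-0.0298  0.0001  0.0289] z [0.0147 0.0164]
0.1 50 w [-0.0313 -0.0033  0.0275] z [0.0121 0.015 ]
0.11 41 w [-0.0295  0.0005  0.0289] z [0.0098 0.0117]
0.12 29 w [-0.0311 -0.0022  0.0292] z [0.0068 0.0091]
```

Request:
{"api": "drive_tool", "payload": {
  "targets": [
    {"tx":0,"ty":0,"tz":0.5,"wx":0,"wy":0,"wz":0,"claw":-1},
    {"tx":0,"ty":0,"tz":0.4,"wx":0,"wy":0,"wz":0,"claw":-0.1},
    {"tx":0,"ty":0,"tz":0,"wx":0,"wy":0.07,"wz":0,"claw":-0.1},
    {"tx":0,"ty":0,"tz":0,"wx":0,"wy":0.07,"wz":0,"claw":-0.1},
    {"tx":0,"ty":0,"tz":0,"wx":0,"wy":0,"wz":0,"claw":-0.1},
    {"tx":0,"ty":0,"tz":0,"wx":0,"wy":0,"wz":0,"claw":-0.1},
    {"tx":0,"ty":0,"tz":0,"wx":0,"wy":0,"wz":0,"claw":-0.1},
    {"tx":0,"ty":0,"tz":0,"wx":0,"wy":0,"wz":0,"claw":-0.1}
  ]
}}

```text
clock: 36.35
tool_pos: [0.4418, 0.009, 0.0502]
eef_rot: [0.642, 0.762, -0.051, -0.061]
contact_force: [0.5, 0.6, 0.9]
opening: 0.455
finger_force: 0.0
```

```bash
python3 -c "
from plant import r
from scipy.spatial.transform import Rotation as R
s=r.get_state();print(s['q'].round(3),R.from_quat(s['eef_rot']).as_matrix().round(3),s['tool_pos'])"
```

```text
[-0.085  0.842 -0.044  2.085  0.041  0.374  0.015] [[-0.167  0.973 -0.159]
 [ 0.986  0.169 -0.   ]
 [ 0.026 -0.156 -0.987]] [0.44179074 0.00895964 0.05016606]
```

Request:
{"api": "drive_tool", "payload": {
  "targets": [
    {"tx":-0.17,"ty":0,"tz":0,"wx":0,"wy":-0.07,"wz":0,"claw":0},
    {"tx":0,"ty":0,"tz":-0.3,"wx":0,"wy":0,"wz":0,"claw":0},
    {"tx":0,"ty":0,"tz":-0.3,"wx":0,"wy":0,"wz":0,"claw":0},
    {"tx":0,"ty":0,"tz":-0.3,"wx":0,"wy":0,"wz":0,"claw":0},
    {"tx":0,"ty":0,"tz":-0.2,"wx":0,"wy":0,"wz":0,"claw":0},
    {"tx":0,"ty":0,"tz":-0.1,"wx":0,"wy":0,"wz":0,"claw":0},
    {"tx":0,"ty":0,"tz":0,"wx":0,"wy":0,"wz":0,"claw":0},
    {"tx":0,"ty":0,"tz":0,"wx":0,"wy":0,"wz":0,"claw":0}
  ]
}}

```text
clock: 37.15
tool_pos: [0.438, 0.009, 0.014]
eef_rot: [0.644, 0.764, -0.027, -0.032]
contact_force: [0.6, 0.1, 0.1]
opening: 0.499
finger_force: 0.0
```

Now at z 0.014 with about 5° of tilt. Closing the fingers.

Request:
{"api": "drive_tool", "payload": {
  "targets": [
    {"tx":0,"ty":0,"tz":-0.03,"wx":0,"wy":0,"wz":0,"claw":-1},
    {"tx":0,"ty":0,"tz":0,"wx":0,"wy":0,"wz":0,"claw":-1},
    {"tx":0,"ty":0,"tz":0,"wx":0,"wy":0,"wz":0,"claw":-1},
    {"tx":0,"ty":0,"tz":0,"wx":0,"wy":0,"wz":0,"claw":-1},
    {"tx":0,"ty":0,"tz":0,"wx":0,"wy":0,"wz":0,"claw":-1},
    {"tx":0,"ty":0,"tz":0,"wx":0,"wy":0,"wz":0,"claw":-1},
    {"tx":0,"ty":0,"tz":0,"wx":0,"wy":0,"wz":0,"claw":-1},
    {"tx":0,"ty":0,"tz":0,"wx":0,"wy":0,"wz":0,"claw":-1}
  ],
  "force": 25
}}

```text
clock: 37.95
tool_pos: [0.4378, 0.009, 0.0132]
eef_rot: [0.644, 0.764, -0.027, -0.032]
contact_force: [0.6, -0.4, 0.6]
opening: -0.0
finger_force: 0.0
```

The fingers closed on nothing again, so I'll look closely before doing more.

Run:
```python
from h import *
from plant import vision
a=vision.snapshot("side");b=vision.snapshot("wrist")
A=cv2.resize(a["image"][190:300,190:300],(600,600));B=b["image"]
cv2.imwrite("pics/d2.png",np.hstack([cv2.resize(A,(400,400)),cv2.resize(B,(400,400))]))
s=vision.snapshot("scene");W=cloud(s);h,ss,v=cv2.cvtColor(s["image"],cv2.COLOR_BGR2HSV).astype(int).transpose(2,0,1)
P=W.reshape(-1,3);m=((h>15)&(h<35)&(ss>100)).ravel()&(abs(P[:,0]-.44)<.08)&(abs(P[:,1]-.03)<.15)&(P[:,2]<.06)&(P[:,2]>.003);q=P[m]
for y0 in np.arange(-.08,.15,.02):
    k=q[(q[:,1]>=y0)&(q[:,1]<y0+.02)]
    if len(k)>3:print(y0.round(2),len(k),np.percentile(k[:,0],[2,50,98]).round(3),np.percentile(k[:,2],[50,95]).round(4))
```

```text
-0.08 36 [0.441 0.451 0.458] [0.017  0.0216]
-0.06 96 [0.438 0.452 0.458] [0.0188 0.0224]
-0.04 90 [0.434 0.449 0.454] [0.0186 0.0228]
-0.02 95 [0.43  0.447 0.45 ] [0.0189 0.0226]
0.0 26 [0.438 0.445 0.454] [0.0141 0.0287]
0.06 29 [0.446 0.453 0.459] [0.0149 0.0171]
0.08 39 [0.423 0.45  0.455] [0.014  0.0169]
0.1 69 [0.391 0.422 0.452] [0.012  0.0155]
0.12 42 [0.392 0.423 0.448] [0.0079 0.0114]
```

View pics/d2.png

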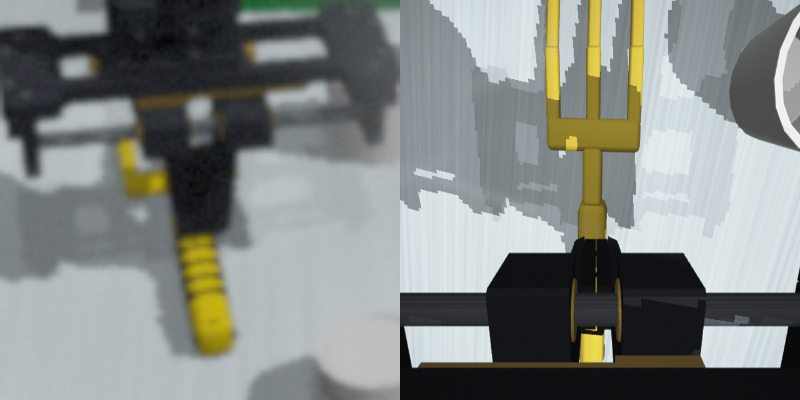

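Run:
```python
from h import *
from plant import vision,r
print(r.get_state()["tool_pos"],r.get_state()["opening"])
for n in("side","scene","wrist"):
    s=vision.snapshot(n);W=cloud(s);P=W.reshape(-1,3);v=s["image"].max(2).ravel();hsv=cv2.cvtColor(s["image"],cv2.COLOR_BGR2HSV).reshape(-1,3)
    k=(v<70)&(abs(P[:,0]-.438)<.045)&(abs(P[:,1]-.009)<.03)&(P[:,2]>.003)&(P[:,2]<.09);q=P[k]
    print(n,len(q))
    for z0 in np.arange(0,.07,.005):
        a=q[(q[:,2]>=z0)&(q[:,2]<z0+.005)]
        if len(a)>2:print("  z",z0.round(3),len(a),np.percentile(a[:,0],[3,97]).round(3),np.percentile(a[:,1],[3,97]).round(3))
    if n=="wrist":
        I=s["image"];cv2.imwrite("pics/w2.png",cv2.resize(I[230:480,240:400],None,fx=3.2,fy=2.4))
        for u,vv in((315,260),(315,280),(312,250),(312,300),(300,300),(330,300),(312,415)):print((u,vv),I[vv,u],W[vv,u].round(4))
```

```text
[0.43783416 0.00900226 0.01319323] 0.006479210408741459
side 388
  z 0.025 14 [0.432 0.449] [-0.003  0.002]
  z 0.03 30 [0.431 0.452] [-0.006  0.002]
  z 0.035 29 [0.429 0.455] [-0.004  0.001]
  z 0.04 35 [0.43  0.455] [-0.006  0.002]
  z 0.045 41 [0.43  0.457] [-0.004  0.015]
  z 0.05 35 [0.429 0.458] [-0.006  0.006]
  z 0.055 33 [0.429 0.458] [-0.006  0.003]
  z 0.06 39 [0.431 0.459] [-0.006  0.002]
  z 0.065 50 [0.429 0.458] [-0.005  0.013]
  z 0.07 57 [0.43  0.458] [-0.005  0.018]
scene 84
  z 0.005 3 [0.444 0.447] [-0.003  0.009]
  z 0.015 5 [0.435 0.45 ] [-0.014 -0.003]
  z 0.02 4 [0.443 0.449] [-0.016 -0.003]
  z 0.025 3 [0.434 0.444] [-0.001  0.   ]
  z 0.03 9 [0.432 0.456] [-0.003  0.004]
  z 0.035 13 [0.435 0.457] [-0.003  0.004]
  z 0.04 10 [0.434 0.457] [-0.004  0.003]
  z 0.045 15 [0.429 0.458] [-0.004  0.004]
  z 0.05 11 [0.435 0.459] [-0.002  0.003]
  z 0.055 7 [0.44 0.46] [-0.     0.004]
wrist 4693
  z 0.02 56 [0.435 0.441] [-0.004  0.015]
  z 0.025 199 [0.428 0.449] [0.016 0.021]
  z 0.03 333 [0.426 0.451] [0.016 0.021]
  z 0.035 370 [0.426 0.452] [0.016 0.021]
  z 0.04 449 [0.426 0.452] [0.016 0.021]
  z 0.045 544 [0.428 0.451] [0.01  0.021]
  z 0.05 411 [0.429 0.45 ] [0.016 0.021]
  z 0.055 410 [0.43  0.451] [0.016 0.021]
  z 0.06 451 [0.431 0.451] [0.016 0.021]
  z 0.065 641 [0.432 0.45 ] [0.001 0.021]
  z 0.07 494 [0.433 0.45 ] [-0.001  0.021]
(315, 260) [ 41 122 140] [0.4364 0.028  0.022 ]
(315, 280) [ 46 121 139] [0.4379 0.0193 0.0221]
(312, 250) [ 43 128 147] [0.4343 0.0313 0.0194]
(312, 300) [16 23 25] [0.4384 0.0176 0.0391]
(300, 300) [17 16 15] [0.4339 0.0163 0.0383]
(330, 300) [16 15 14] [0.4452 0.0188 0.0386]
(312, 415) [ 83 221 238] [ 0.4481 -0.0481  0.0218]
```

View pics/w2.png

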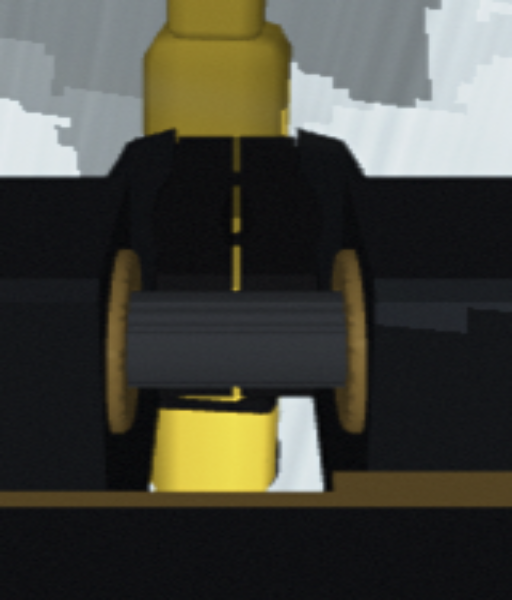

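Depth puts the closed fingertips at z≈0.025, just above the handle top, although the reported TCP implies 0.005. I'll open them and measure again.

Request:
{"api": "drive_tool", "payload": {
  "targets": [
    {"tx":0,"ty":0,"tz":0,"wx":0,"wy":0,"wz":0,"claw":0},
    {"tx":0,"ty":0,"tz":0,"wx":0,"wy":0,"wz":0,"claw":0},
    {"tx":0,"ty":0,"tz":0,"wx":0,"wy":0,"wz":0,"claw":0},
    {"tx":0,"ty":0,"tz":0,"wx":0,"wy":0,"wz":0,"claw":0},
    {"tx":0,"ty":0,"tz":0,"wx":0,"wy":0,"wz":0,"claw":0},
    {"tx":0,"ty":0,"tz":0,"wx":0,"wy":0,"wz":0,"claw":0},
    {"tx":0,"ty":0,"tz":0,"wx":0,"wy":0,"wz":0,"claw":0},
    {"tx":0,"ty":0,"tz":0,"wx":0,"wy":0,"wz":0,"claw":0}
  ]
}}

```text
clock: 39.05
tool_pos: [0.4378, 0.009, 0.0132]
eef_rot: [0.644, 0.764, -0.028, -0.032]
contact_force: [-0.5, 0.1, 0.6]
opening: 0.498
finger_force: 0.0
```

Run:
```python
from h import *
from plant import vision,r
from scipy.spatial.transform import Rotation as R
st=r.get_state();print(st["tool_pos"],st["opening"],st["q"].round(3))
for n in("side","wrist"):
    s=vision.snapshot(n);W=cloud(s);P=W.reshape(-1,3);v=s["image"].max(2).ravel()
    T=(P-st["tool_pos"])@R.from_quat(st["eef_rot"]).as_matrix()  # tool frame
    k=(v<70)&(abs(T[:,0])<.025)&(abs(T[:,1])<.07)&(T[:,2]>-.07)&(T[:,2]<.03)&(P[:,2]>.003);q=T[k];print(n)
    for z0 in np.arange(-.05,.03,.005):
        a=q[(q[:,2]>=z0)&(q[:,2]<z0+.005)]
        if len(a)>2:print("  toolz",z0.round(3),len(a),"x",np.percentile(a[:,0],[3,97]).round(3),"y",np.percentile(a[:,1],[3,35,65,97]).round(3))
    if n=="side":cv2.imwrite("pics/d3.png",cv2.resize(s["image"][180:300,190:310],(600,600),interpolation=cv2.INTER_CUBIC))
```

```text
[0.43781773 0.00897775 0.01319254] 0.49784180941683553 [-0.105  0.904 -0.022  2.174  0.051  0.148 -0.   ]
side
  toolz -0.05 33 x [-0.013 -0.008] y [-0.036 -0.029  0.026  0.033]
  toolz -0.045 27 x [-0.013 -0.008] y [-0.036 -0.027  0.03   0.035]
  toolz -0.04 34 x [-0.013  0.002] y [-0.034 -0.025  0.026  0.035]
  toolz -0.035 37 x [-0.013 -0.003] y [-0.034 -0.025  0.025  0.033]
  toolz -0.03 32 x [-0.013 -0.004] y [-0.034 -0.027  0.024  0.033]
  toolz -0.025 27 x [-0.013 -0.005] y [-0.033 -0.025  0.025  0.033]
  toolz -0.02 16 x [-0.012 -0.008] y [-0.032 -0.027  0.012  0.031]
  toolz -0.015 3 x [-0.008 -0.003] y [0.023 0.024 0.024 0.025]
wrist
  toolz -0.05 741 x [0.004 0.011] y [-0.036 -0.027  0.027  0.037]
  toolz -0.045 753 x [-0.001  0.011] y [-0.036 -0.024  0.025  0.037]
  toolz -0.04 855 x [-0.005  0.011] y [-0.035 -0.023  0.024  0.036]
  toolz -0.035 863 x [-0.007  0.011] y [-0.034 -0.022  0.023  0.035]
  toolz -0.03 607 x [-0.007  0.011] y [-0.034 -0.022  0.023  0.035]
  toolz -0.025 535 x [-0.007  0.011] y [-0.034 -0.022  0.023  0.035]
  toolz -0.02 459 x [-0.007  0.011] y [-0.032 -0.022  0.023  0.034]
  toolz -0.015 170 x [-0.013  0.01 ] y [-0.029 -0.022  0.023  0.03 ]
  toolz -0.01 592 x [-0.024  0.001] y [-0.013 -0.008 -0.     0.006]
  toolz -0.005 15 x [-0.024  0.001] y [-0.013 -0.012  0.006  0.007]
```

View pics/d3.png

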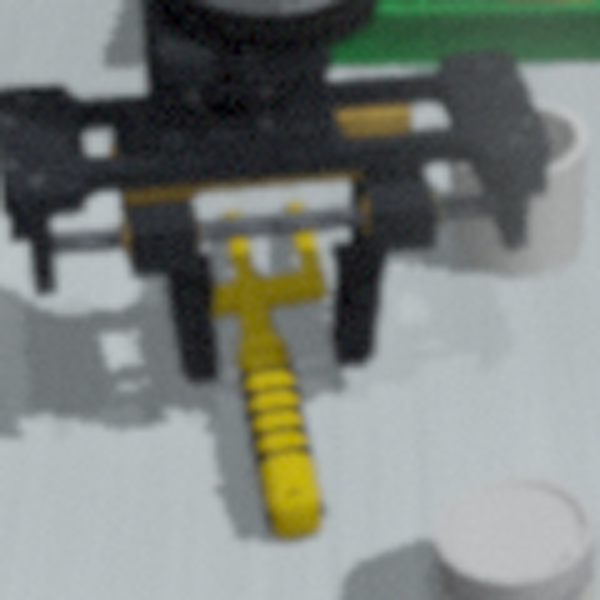

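The pictures show the fingertips are really about 12 mm above the reported TCP, not 8 mm below it. The earlier grips held near the tips. I need to go about 18 mm lower here.

Request:
{"api": "drive_tool", "payload": {
  "targets": [
    {"tx":0,"ty":0,"tz":0,"wx":0,"wy":0.02,"wz":0,"claw":0},
    {"tx":0,"ty":0,"tz":-0.15,"wx":0,"wy":0,"wz":0,"claw":0},
    {"tx":0,"ty":0,"tz":-0.15,"wx":0,"wy":0,"wz":0,"claw":0},
    {"tx":0,"ty":0,"tz":-0.12,"wx":0,"wy":0,"wz":0,"claw":0},
    {"tx":0,"ty":0,"tz":-0.1,"wx":0,"wy":0,"wz":0,"claw":0},
    {"tx":0,"ty":0,"tz":-0.05,"wx":0,"wy":0,"wz":0,"claw":0},
    {"tx":0,"ty":0,"tz":0,"wx":0,"wy":0,"wz":0,"claw":0},
    {"tx":0,"ty":0,"tz":0,"wx":0,"wy":0,"wz":0,"claw":0}
  ]
}}

```text
clock: 39.95
tool_pos: [0.4378, 0.009, -0.0039]
eef_rot: [0.644, 0.764, -0.034, -0.04]
contact_force: [0.0, 0.1, 0.2]
opening: 0.503
finger_force: 0.0
```

Request:
{"api": "drive_tool", "payload": {
  "targets": [
    {"tx":0,"ty":0,"tz":0,"wx":0,"wy":0,"wz":0,"claw":-1},
    {"tx":0,"ty":0,"tz":0,"wx":0,"wy":0,"wz":0,"claw":-1},
    {"tx":0,"ty":0,"tz":0,"wx":0,"wy":0,"wz":0,"claw":-1},
    {"tx":0,"ty":0,"tz":0,"wx":0,"wy":0,"wz":0,"claw":-1},
    {"tx":0,"ty":0,"tz":0,"wx":0,"wy":0,"wz":0,"claw":-1},
    {"tx":0,"ty":0,"tz":0,"wx":0,"wy":0,"wz":0,"claw":-1},
    {"tx":0,"ty":0,"tz":0,"wx":0,"wy":0,"wz":0,"claw":-1},
    {"tx":0,"ty":0,"tz":0,"wx":0,"wy":0,"wz":0,"claw":-1}
  ]
}}

```text
clock: 40.75
tool_pos: [0.4371, 0.0088, -0.0037]
eef_rot: [0.644, 0.763, -0.035, -0.041]
contact_force: [-1.9, -0.9, 6.1]
opening: 0.231
finger_force: 24.5
```

Request:
{"api": "drive_tool", "payload": {
  "targets": [
    {"tx":0,"ty":0,"tz":0.4,"wx":0,"wy":0,"wz":0,"claw":-1},
    {"tx":0,"ty":0,"tz":0.7,"wx":0,"wy":0,"wz":0,"claw":-1},
    {"tx":0,"ty":0,"tz":0.8,"wx":0,"wy":0,"wz":0,"claw":-1},
    {"tx":0,"ty":0,"tz":0.8,"wx":0,"wy":0,"wz":0,"claw":-1},
    {"tx":0,"ty":0,"tz":0.8,"wx":0,"wy":0,"wz":0,"claw":-1},
    {"tx":0,"ty":0,"tz":0,"wx":0,"wy":0,"wz":0,"claw":-1},
    {"tx":0,"ty":0,"tz":0,"wx":0,"wy":0,"wz":0,"claw":-1},
    {"tx":0,"ty":0,"tz":0,"wx":0,"wy":0,"wz":0,"claw":-1}
  ]
}}

```text
clock: 41.55
tool_pos: [0.4377, 0.009, 0.1006]
eef_rot: [0.644, 0.764, -0.034, -0.041]
contact_force: [0.1, -0.6, -1.9]
opening: 0.228
finger_force: 24.3
```

Run:
```python
from h import *
from plant import vision,r
st=r.get_state();print(st["tool_pos"],st["opening"])
Q=[]
for n in("side","scene"):
    s=vision.snapshot(n);P=cloud(s).reshape(-1,3);h,ss,v=cv2.cvtColor(s["image"],cv2.COLOR_BGR2HSV).reshape(-1,3).astype(int).T
    Q.append(P[(h>15)&(h<35)&(ss>100)&(abs(P[:,0]-.437)<.07)&(abs(P[:,1]-.03)<.14)&(P[:,2]<.15)&(P[:,2]>.03)])
q=np.vstack(Q);a=np.radians(99.8);g=q[:,:2]-[.437,.009];t=g@[np.cos(a),np.sin(a)];w=g@[-np.sin(a),np.cos(a)]
for t0 in np.arange(-.09,.14,.02):
    k=(t>=t0)&(t<t0+.02)
    if k.sum()>3:print(round(t0,3),k.sum(),"w",np.percentile(w[k],[2,50,98]).round(3),"z",np.percentile(q[k,2],[5,50,95]).round(4))
k=(t>.06)&(t<.1)   # head: roll slope
for lo,hi in((-.035,-.02),(-.008,.008),(.02,.035)):
    m=k&(w>lo)&(w<hi);print("tine",lo,m.sum(),np.percentile(q[m,2],90).round(4) if m.sum() else None)
```

```text
[0.43769666 0.00904805 0.10060453] 0.22770586922903552
-0.09 149 w [-0.012 -0.004  0.006] z [0.1112 0.121  0.1266]
-0.07 189 w [-0.013 -0.006  0.006] z [0.1117 0.1249 0.1275]
-0.05 172 w [-0.013 -0.007  0.005] z [0.1107 0.1251 0.1273]
-0.03 186 w [-0.014 -0.006  0.007] z [0.1129 0.1252 0.1307]
-0.01 97 w [-0.015 -0.004  0.008] z [0.1191 0.126  0.1299]
0.01 37 w [-0.011 -0.003  0.003] z [0.1233 0.1254 0.1268]
0.03 37 w [-0.025 -0.006  0.008] z [0.1192 0.1239 0.1251]
0.05 83 w [-0.035 -0.011  0.024] z [0.1173 0.1204 0.1226]
0.07 84 w [-0.035 -0.028  0.024] z [0.1154 0.1186 0.1202]
0.09 63 w [-0.035 -0.008  0.022] z [0.1131 0.1166 0.1195]
0.11 54 w [-0.035 -0.007  0.024] z [0.109  0.1117 0.1146]
tine -0.035 67 0.1198
tine -0.008 44 0.1205
tine 0.02 10 0.121
```

Request:
{"api": "drive_tool", "payload": {
  "targets": [
    {"tx":0.36,"ty":-0.95,"tz":0.1,"wx":0,"wy":0,"wz":0.1357,"claw":-1},
    {"tx":0.36,"ty":-0.95,"tz":0.1,"wx":0,"wy":0,"wz":0.1357,"claw":-1},
    {"tx":0.36,"ty":-0.95,"tz":0.1,"wx":0,"wy":0,"wz":0.1357,"claw":-1},
    {"tx":0.36,"ty":-0.95,"tz":0.1,"wx":0,"wy":0,"wz":0.1357,"claw":-1},
    {"tx":0.36,"ty":-0.95,"tz":0.1,"wx":0,"wy":0,"wz":0.1357,"claw":-1},
    {"tx":0.36,"ty":-0.95,"tz":0.1,"wx":0,"wy":0,"wz":0.1357,"claw":-1},
    {"tx":0.36,"ty":-0.95,"tz":0.1,"wx":0,"wy":0,"wz":0.1357,"claw":-1},
    {"tx":0.36,"ty":-0.95,"tz":0.1,"wx":0,"wy":0,"wz":0.1357,"claw":-1}
  ]
}}

```text
clock: 42.45
tool_pos: [0.524, -0.2199, 0.1241]
eef_rot: [0.128, 0.99, -0.05, -0.016]
contact_force: [0.4, -0.8, -0.8]
opening: 0.23
finger_force: 24.3
```

Request:
{"api": "drive_tool", "payload": {
  "targets": [
    {"tx":0.31,"ty":-0.85,"tz":0,"wx":0,"wy":0,"wz":0.1357,"claw":-1},
    {"tx":0.31,"ty":-0.85,"tz":0,"wx":0,"wy":0,"wz":0.1357,"claw":-1},
    {"tx":0.31,"ty":-0.85,"tz":0,"wx":0,"wy":0,"wz":0,"claw":-1},
    {"tx":0,"ty":0,"tz":0,"wx":0,"wy":0,"wz":0,"claw":-1},
    {"tx":0,"ty":0,"tz":-0.5,"wx":0,"wy":0,"wz":0,"claw":-1},
    {"tx":0,"ty":0,"tz":-0.6,"wx":0,"wy":0,"wz":0,"claw":-1},
    {"tx":0,"ty":0,"tz":-0.5,"wx":0,"wy":0,"wz":0,"claw":-1},
    {"tx":0,"ty":0,"tz":0,"wx":0,"wy":0,"wz":0,"claw":-1}
  ]
}}

```text
clock: 43.25
tool_pos: [0.55, -0.2934, 0.074]
eef_rot: [-0.011, 0.999, -0.051, -0.011]
contact_force: [-1.7, 0.8, -0.2]
opening: 0.228
finger_force: 24.3
```

Run:
```python
from h import *
from plant import vision,r
st=r.get_state();print(st["tool_pos"],st["opening"],st["q"].round(2))
Q=[]
for n in("side","scene"):
    s=vision.snapshot(n);P=cloud(s).reshape(-1,3);h,ss,v=cv2.cvtColor(s["image"],cv2.COLOR_BGR2HSV).reshape(-1,3).astype(int).T
    Q.append(P[(h>15)&(h<35)&(ss>100)&(abs(P[:,0]-.53)<.14)&(abs(P[:,1]+.296)<.07)&(P[:,2]<.12)&(P[:,2]>.04)])
    cv2.imwrite(f"pics/e_{n}.png",cv2.resize(s["image"][170:400,30:330],None,fx=2.6,fy=2.6))
q=np.vstack(Q)
for x0 in np.arange(.39,.67,.02):
    k=(q[:,0]>=x0)&(q[:,0]<x0+.02)
    if k.sum()>3:print(round(x0,3),k.sum(),"y",np.percentile(q[k,1],[2,50,98]).round(3),"z",np.percentile(q[k,2],[50,95]).round(4))
print(q[:,0].min(),q[:,0].max())
```

```text
[ 0.55002093 -0.29341276  0.0739562 ] 0.22771860833373928 [ 0.57  0.9  -0.37  1.71  0.67  0.67  1.37]
0.41 125 y [-0.324 -0.296 -0.265] z [0.0853 0.0878]
0.43 288 y [-0.324 -0.297 -0.265] z [0.089  0.0922]
0.45 318 y [-0.324 -0.297 -0.264] z [0.0929 0.0947]
0.47 405 y [-0.324 -0.297 -0.265] z [0.0939 0.096 ]
0.49 410 y [-0.324 -0.298 -0.267] z [0.0951 0.0984]
0.51 150 y [-0.3   -0.295 -0.287] z [0.0977 0.0997]
0.53 78 y [-0.301 -0.291 -0.282] z [0.1002 0.1026]
0.55 89 y [-0.302 -0.291 -0.282] z [0.1004 0.1025]
0.57 96 y [-0.301 -0.29  -0.282] z [0.1006 0.1021]
0.59 134 y [-0.302 -0.292 -0.282] z [0.0997 0.102 ]
0.61 315 y [-0.302 -0.294 -0.282] z [0.0982 0.1016]
0.4211731106875515 0.6292648814275261
```

View pics/e_scene.png

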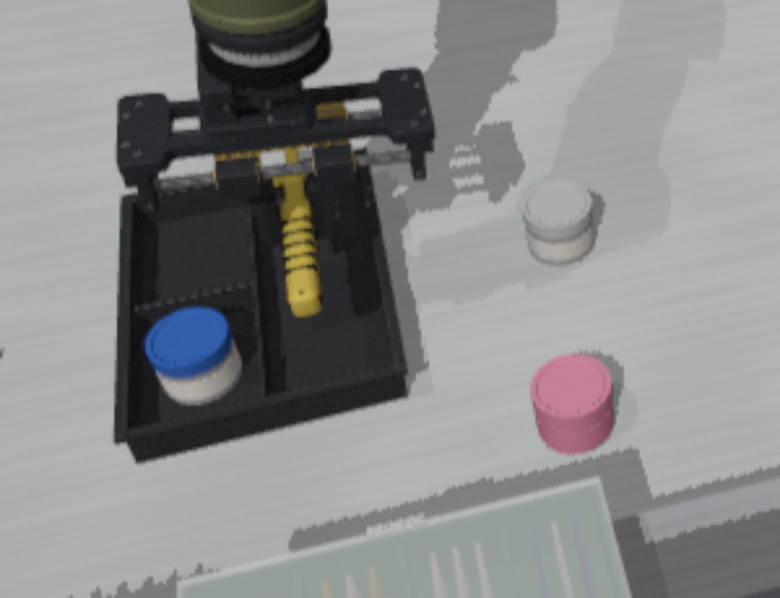

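The fork spans x 0.421–0.629 and y −0.324 to −0.265, centred over the long bay, and it is level. I'll lower it.

Request:
{"api": "drive_tool", "payload": {
  "targets": [
    {"tx":0,"ty":0,"tz":-0.4,"wx":0,"wy":0,"wz":0,"claw":-1},
    {"tx":0,"ty":0,"tz":-0.5,"wx":0,"wy":0,"wz":0,"claw":-1},
    {"tx":0,"ty":0,"tz":-0.5,"wx":0,"wy":0,"wz":0,"claw":-1},
    {"tx":0,"ty":0,"tz":-0.4,"wx":0,"wy":0,"wz":0,"claw":-1},
    {"tx":0,"ty":0,"tz":-0.2,"wx":0,"wy":0,"wz":0,"claw":-1},
    {"tx":0,"ty":0,"tz":-0.1,"wx":0,"wy":0,"wz":0,"claw":-1},
    {"tx":0,"ty":0,"tz":0,"wx":0,"wy":0,"wz":0,"claw":-1},
    {"tx":0,"ty":0,"tz":0,"wx":0,"wy":0,"wz":0,"claw":-1}
  ]
}}

```text
clock: 44.15
tool_pos: [0.5525, -0.2956, 0.0145]
eef_rot: [-0.01, 0.999, -0.052, -0.008]
contact_force: [-0.2, -0.1, -0.6]
opening: 0.232
finger_force: 24.3
```

Request:
{"api": "drive_tool", "payload": {
  "targets": [
    {"tx":0,"ty":0,"tz":-0.1,"wx":0,"wy":0,"wz":0,"claw":-1},
    {"tx":0,"ty":0,"tz":-0.1,"wx":0,"wy":0,"wz":0,"claw":-1},
    {"tx":0,"ty":0,"tz":-0.08,"wx":0,"wy":0,"wz":0,"claw":-1},
    {"tx":0,"ty":0,"tz":-0.05,"wx":0,"wy":0,"wz":0,"claw":-1},
    {"tx":0,"ty":0,"tz":0,"wx":0,"wy":0,"wz":0,"claw":-1},
    {"tx":0,"ty":0,"tz":0,"wx":0,"wy":0,"wz":0,"claw":-1},
    {"tx":0,"ty":0,"tz":0,"wx":0,"wy":0,"wz":0,"claw":-1},
    {"tx":0,"ty":0,"tz":0,"wx":0,"wy":0,"wz":0,"claw":-1}
  ]
}}

```text
clock: 44.95
tool_pos: [0.5522, -0.2956, 0.0043]
eef_rot: [-0.01, 0.999, -0.052, -0.008]
contact_force: [-0.1, -0.7, -0.3]
opening: 0.23
finger_force: 24.3
```

Request:
{"api": "drive_tool", "payload": {
  "targets": [
    {"tx":0,"ty":0,"tz":-0.05,"wx":0,"wy":0,"wz":0,"claw":-1},
    {"tx":0,"ty":0,"tz":-0.05,"wx":0,"wy":0,"wz":0,"claw":-1},
    {"tx":0,"ty":0,"tz":-0.04,"wx":0,"wy":0,"wz":0,"claw":-1},
    {"tx":0,"ty":0,"tz":0,"wx":0,"wy":0,"wz":0,"claw":-1},
    {"tx":0,"ty":0,"tz":0,"wx":0,"wy":0,"wz":0,"claw":-1},
    {"tx":0,"ty":0,"tz":0,"wx":0,"wy":0,"wz":0,"claw":-1},
    {"tx":0,"ty":0,"tz":0,"wx":0,"wy":0,"wz":0,"claw":-1},
    {"tx":0,"ty":0,"tz":0,"wx":0,"wy":0,"wz":0,"claw":-1}
  ]
}}

```text
clock: 45.75
tool_pos: [0.5522, -0.2955, 0.0004]
eef_rot: [-0.01, 0.999, -0.052, -0.008]
contact_force: [-0.5, 2.1, 6.1]
opening: 0.231
finger_force: 24.6
```

Contact with the floor. Releasing gently and backing off upward.

Request:
{"api": "drive_tool", "payload": {
  "targets": [
    {"tx":0,"ty":0,"tz":0,"wx":0,"wy":0,"wz":0,"claw":-0.1},
    {"tx":0,"ty":0,"tz":0,"wx":0,"wy":0,"wz":0,"claw":-0.1},
    {"tx":0,"ty":0,"tz":0,"wx":0,"wy":0,"wz":0,"claw":-0.1},
    {"tx":0,"ty":0,"tz":0.2,"wx":0,"wy":0,"wz":0,"claw":-0.1},
    {"tx":0,"ty":0,"tz":0.4,"wx":0,"wy":0,"wz":0,"claw":-0.1},
    {"tx":0,"ty":0,"tz":0.7,"wx":0,"wy":0,"wz":0,"claw":-0.1},
    {"tx":0,"ty":0,"tz":0.9,"wx":0,"wy":0,"wz":0,"claw":-0.1},
    {"tx":0,"ty":0,"tz":1,"wx":0,"wy":0,"wz":0,"claw":-0.1}
  ]
}}

```text
clock: 46.55
tool_pos: [0.5518, -0.2954, 0.0975]
eef_rot: [-0.01, 0.999, -0.052, -0.009]
contact_force: [0.1, 0.4, -0.7]
opening: 0.453
finger_force: 0.0
```

Request:
{"api": "drive_tool", "payload": {
  "targets": [
    {"tx":0,"ty":0,"tz":1,"wx":0,"wy":0,"wz":0,"claw":0},
    {"tx":-0.3,"ty":1,"tz":1,"wx":0,"wy":0,"wz":0,"claw":0},
    {"tx":-0.3,"ty":1,"tz":1,"wx":0,"wy":0,"wz":0,"claw":0},
    {"tx":-0.3,"ty":1,"tz":0.5,"wx":0,"wy":0,"wz":0,"claw":0},
    {"tx":-0.3,"ty":1,"tz":0,"wx":0,"wy":0,"wz":0,"claw":0},
    {"tx":-0.3,"ty":1,"tz":0,"wx":0,"wy":0,"wz":0,"claw":0},
    {"tx":0,"ty":0,"tz":0,"wx":0,"wy":0,"wz":0,"claw":0},
    {"tx":0,"ty":0,"tz":0,"wx":0,"wy":0,"wz":0,"claw":0}
  ]
}}

```text
clock: 47.35
tool_pos: [0.5074, -0.1453, 0.202]
eef_rot: [-0.011, 0.999, -0.053, -0.008]
contact_force: [-0.1, -0.5, 0.2]
opening: 0.504
finger_force: 0.0
```

Run:
```python
from h import *
from plant import vision
Q=[];C=[]
for n in("side","scene"):
    s=vision.snapshot(n);Q.append(cloud(s).reshape(-1,3));C.append(s["image"].reshape(-1,3))
    cv2.imwrite(f"pics/f_{n}.png",cv2.resize(s["image"][130:370,40:540],None,fx=1.6,fy=1.6))
P=np.vstack(Q);h,ss,v=cv2.cvtColor(np.vstack(C)[None],cv2.COLOR_BGR2HSV)[0].astype(int).T
x,y,z=P.T
def rep(n,m,cx,cy,zl,zh,wx,wy):
    q=P[m&(abs(x-cx)<wx)&(abs(y-cy)<wy)&(z>zl)&(z<zh)]
    c,sz,an=cv2.minAreaRect((q[:,:2]*1000).astype(np.float32));print(n,len(q),np.round(c,1),np.round(sz,1),round(an,1),"z",np.percentile(q[:,2],[50,95]).round(4))
yel=(h>15)&(h<35)&(ss>100)
rep("fork",yel,.53,-.296,.006,.05,.14,.06)
rep("blue",(h>105)&(h<125)&(ss>130),.587,-.379,.035,.055,.06,.06)
rep("red",((h<6)|(h>174))&(ss>170),.446,.3,.035,.055,.06,.06)
rep("clay",(h<14)&(ss>90),.562,.291,.05,.07,.05,.045)
rep("bar",(h<22)&(ss>60),.511,.383,.05,.07,.08,.03)
rep("white",(ss<40)&(v>130),.5226,-.1125,.034,.05,.05,.05)
rep("china",(ss<40)&(v>110),.536,.107,.046,.06,.05,.05)
```

```text
fork 3795 [ 523.7 -281. ] [225.9  80.1] 10.2 z [0.0208 0.0269]
blue 2255 [ 587.5 -378.3] [54.6 53.9] 28.2 z [0.0449 0.0471]
red 386 [446.4 295.7] [53.4 53.7] 64.5 z [0.0435 0.0463]
clay 295 [562. 293.] [59.  60.5] 76.0 z [0.0565 0.0601]
bar 316 [510.2 381. ] [ 22.3 101.4] 86.2 z [0.0572 0.0601]
white 1057 [ 523.7 -111.7] [54.6 54.6] 60.0 z [0.0406 0.0429]
china 336 [537.  108.7] [56.4 59. ] 40.9 z [0.0503 0.0529]
```

View pics/f_scene.png

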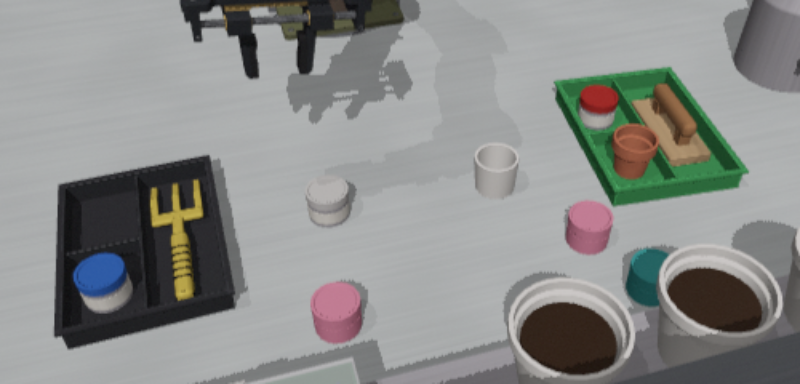

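The final picture shows all five items seated in their bays. Measured heights match: tin lids at about 46 mm, pot rim 60, bar 60 and fork top 26. The white tin and china pot are within about 2 mm of their starting places. Handing in.

```bash
python3 -c "
from plant import workorder
print(workorder.finish_job())"
```

```text
the job is handed in; nothing more can be done
None
```

Both kits are made up and the job is handed in at about 47 s. The last camera check showed all five items seated in their bays and the white-lidded tin and small white pot within about 2 mm of their starts; no verdict was returned.

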